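# Blow a washed spray-gun cup dry on the air peg

### The job

First set the washed spray-gun cup mouth down over the upright air peg of the blow-dry stand, lowering it (not dropping it) until its rim sits flat on the disc, and let go of it. Then flip the safety catch right over to its stop and pull the lever it guarded all the way to the front of the stand. Finish while the gripper is still holding the lever there, so that the air would keep blowing; the cup stays seated and everything else stays where it is.

Things in the scene. Friction and masses are not known exactly. Their poses are not given: they have to be found in the camera images.
- cup_mid (a point): Small bare-aluminium spray-gun cup, loose, about 90 g: cylinder 56 mm across, 60 mm long, open at the mouth (inside 52 mm across, 57 mm deep); other end a 12 mm cone and a threaded stub 16 mm across, 12 mm long. It starts lying on its side on the rack, mouth roughly away from the robot. Point on its axis, 30 mm from the rim, 54 mm from the stub's end; z axis along the axis towards the mouth.
- cup_mouth (a point): Centre of the cup's open mouth, in the plane of its rim; axes as cup_mid.
- rack: Wire draining rack, fixed, 210 x 200 mm: drip tray 12 mm high, two pairs of 6 mm bars along its x axis, tops 34 mm above the table; origin at the centre of its underside, z up. The cup lies in the pair at y = -50 mm (bars 36 mm apart; the cup's axis 56 mm above the table), its lid on the pair at y = +50 mm.
- stand: Blow-dry stand, fixed: grey base plate 170 x 360 x 10 mm, origin at the centre of its underside, its front (-x) roughly towards the robot, z up. Seen from its front: air peg on the right (y = -105 mm), lever valve on the left (y = +75 mm), between them at x = +52 mm, y = -12 mm a pressure regulator 105 mm high.
- seat (a point): Centre of the top of the peg's steel seat disc (66 mm across), 50 mm above the table; axes as the stand. The air peg rises from here: 22 mm across, 50 mm high, domed tip. The cup is seated when its rim rests flat on this disc with the peg inside.
- catch (a joint): Angle of the steel safety catch, rad: near 0 = closed (its flat bar, 70 x 12 x 6 mm, lies level across the front of the lever and blocks it), 1.65 = flipped right over to its stop; it stays where it is left (light friction, under 1 N at the tab).
- catch_hinge (a point): Pivot of the catch, 100 mm above the table (stand x = +4, y = +111 mm); axes as the stand. The catch turns about the stand's x axis: bar end goes up and over, tab goes out to +y and down.
- catch_tab (a point): Middle of the catch's thumb tab, a steel plate 22 mm (along the stand's x) x 22 x 4 mm on a 10 mm arm, 84 mm from the pivot (arm end at 90 mm). Closed, it stands up, leaning 0.3 rad outward (+y of the stand); opened by a, it leans 0.3 + a rad. It is pushed outward and down on its inner (-y) face. Axes turn with the catch and equal the stand's when closed.
- lever (a joint): Angle of the valve lever, rad: 0 = at rest, leaning 0.35 rad away from the front; 0.70 = pulled all the way to the front, leaning 0.35 rad towards it. Spring-return: about 2 N at the knob to start, 5 N when fully pulled; it springs back when let go.
- lever_hinge (a point): Lever pivot, 60 mm above the table (stand x = 0, y = +75 mm), turning about the stand's y axis; axes as the stand.
- lever_knob (a point): Centre of the lever's black ball knob, 32 mm across, 105 mm from the pivot on a 10 mm steel rod; it swings in the stand's x-z plane, about 72 mm from rest to fully pulled, always 159 to 165 mm above the table.
- cup_lid: Aluminium screw lid of the cup, 60 mm across, 18 mm high, loose on the rack's other pair of bars; leave alone.
- spanner: Small steel spanner, 130 mm, lying along the front of the stand's base plate; leave alone.
- jar: Glass screw jar with steel cap, 68 mm across, 100 mm high, standing behind; leave alone.
- tin: Open empty tin, 84 mm across, 100 mm high, standing behind; leave alone.
- tape: Roll of paper tape, 100 mm across, 48 mm high, lying flat behind; leave alone.
- mug: White ceramic mug, 82 mm across, 95 mm high, standing behind; leave alone.
- truck: Toy tipper truck, 150 mm long, 85 mm high, standing to the robot's right; leave alone.
- driver: Screwdriver, 190 mm, lying on the table near the robot; leave alone.
There are look-alikes about, which are no part of the job. Leave any purple look-alike of the part that bears cup_mid alone.

How it is judged:
By the outcome, as a careful person would: the job done as asked, in the order asked, and still so for the second after the job is handed in, while the arm keeps its last pose, push and grip.
It also fails if it takes over 72 s, if anything falls off the work surface, if the arm or the gripper's body presses on something with over 40 N, if the wrist force passes 120 N, or if a joint passes its speed limit or range.

### The arm

A 6-joint arm with a two-finger parallel gripper is mounted at the origin on the work surface. World frame = base frame: x ahead of the robot, y to its left, z up, the work surface at z = 0. Lengths are in mm, angles in rad, forces in N, time in s.
With the tool pointing down it reaches from about 250 to 800 mm from the base axis. Payload 3.9 kg.
Tool frame: the origin (TCP) lies midway between the tips of the shut fingers; the grasp point (between the pads) lies 19 mm behind it; z points along the fingers, y is the direction in which the jaws open and shut (so a half turn about z gives the same grasp; the last joint's range is limited). The gripper opens to 85 mm and grips with 20 to 120 N. Pads are 22 mm wide; open, the fingers measure 114 mm over their backs; the gripper's body (76 mm by 85 mm) begins 54 mm behind the grasp point. The pads swing forward as they close: fully open they stand 13 mm farther back than shut.
Start: joints at [-1.26, 0.26, -0.138, 1.173, 0, 1.571], TCP at [160.551, -499.839, 231.304] pointing down, gripper open.
Joint ranges: [-2.78, 2.78], [-0.83, 1.72], [-1.28, 1.37], [-1.9, 2.12], [-1.57, 1.48], [-3.14, 3.14]. Speed limits (rad/s): [2.57, 2.57, 3.14, 3.14, 3.14, 3.14].

### API

Orientations are given as a 3x3 rotation matrix whose columns are the frame's x, y, z axes.
In Python, from plant import r gives the robot as it stands.
- The arm moves only by the tool send_rows, never from a script. Its argument "series" is one flat list of numbers, 7 for each row, row after row: the shift along the world's x, y, z in m, then the turn, a rotation vector about the world's x, y, z in rad, then the closure in counts, from 0 (fully open) to 255 (shut). A call has 1 to 10 rows; each row is the pose to reach, as a shift and turn from the pose commanded when the call began; what a row does not reach only later rows make up. A row lasts 1/10 s, in which the tool goes at most 50 mm and 8.59 degrees, less where a joint would pass 70% of its speed; a pose out of reach is approached as far as the arm can. A call with a gripper value outside its range is refused whole. The fingers move at their own pace and stop on an object; the grip force is fixed at half the most. Time passes only in rows, so rows that repeat a pose let the fingers close. It gives the time, the measured TCP pose, the force and the opening at its end, in the units of the state.
- r.sense(): the state, without advancing time (a new reading comes with each control period).
- r.capture(name): name is "scene" or "top"; returns a dict with "img" (384x512x3 uint8, red, green, blue), "mtx" (3x3 intrinsics, pixels), "dist_coeffs" ([k1, k2, p1, p2, k3] as OpenCV has them; the pictures are not rectified), "R" (3x3) and "t" (3): a world point X has camera coordinates R X + t. Camera axes: x right, y down, z forward; pixel columns grow to the right and rows downward; lengths in mm; the calibration is good to about 2 mm. A picture is of the moment at which its call begins. There is no depth.
- r.close_job(): hands the job in, once; it reports no verdict.
Trained networks look in the newest picture that a camera, given by its name, has taken for a name from the list of things; names that differ only in an ending like _2 or _b are one class to them, and where a whole thing is asked for, a point or a joint stands for the part that bears it (a point fixed in the world has none). Each returns a list of dicts, best first, with "score" (0 to 1); they miss things now and then, are a little off and sometimes report something else, mostly with a low value. They report only what shows in the picture. A call takes as long as a camera call. They do not tell look-alikes from the thing itself.
- r.boxes_of(target, camera): "point" ([row, column] in pixels, amid what is visible of it).
- r.trace(target, camera): "pixels" (384x512 bool, what is visible of it) and "point" ([row, column] in pixels, amid what is visible of it).
The state is a dict: "t": time; "q": joint angles; "dq": joint speeds; "tau": joint torques, N m; "tool_pos": TCP position; "ee_rot": TCP orientation; "wrist_force": force on the tool from outside, world axes, zero at the start; "ft_torque": the same for the moment, N m; "width": opening from 0.0 (shut) to 1.0 (fully open).
Only numpy, scipy, OpenCV 4.12 (cv2) and the standard library are available. Lean on these libraries where they do the work, as an engineer would, in place of code of your own. Each camera call takes 0.05 s, during which the arm holds its last target.

## Working session

There is one attempt and no reset: what is moved stays moved. The work goes in short steps, Python scripts to look and compute and a tool call to move; the robot and the scene stay as the last step left them, time stands still between calls to the robot, and variables do not carry over. Pictures are saved under pics/ and viewed, and the job is handed in when it is done.

Besides the shell and the picture viewer there is one more tool, called as a command line: name --argument value ..., lists and objects as JSON in quotes. send_rows: Moves the arm, as the interface text tells. Its arguments: {"type":"object","properties":{"series":{"type":"array"}},"required":["series"]}

```bash
ls; mkdir -p pics
python3 - <<'E'
from plant import r
import cv2,numpy as np
s=r.sense()
print(s)
for c in("scene","top"):
    d=r.capture(c); cv2.imwrite(f"pics/{c}0.png",cv2.cvtColor(d["img"],cv2.COLOR_RGB2BGR))
    print(c,d["mtx"],d["dist_coeffs"],d["R"],d["t"], -np.array(d["R"]).T@np.array(d["t"]))
    for n in["cup_mid","rack","stand","catch","lever","lever_knob","catch_tab","seat","cup_mouth","cup_lid","spanner"]:
        try: print(n,[(np.round(b["point"]),round(b["score"],2)) for b in r.boxes_of(n,c)])
        except Exception as e: print(n,e)
print(r.sense()["t"])
E
```

```text
pics
{'t': 0.0, 'q': array([-1.25997863e+00,  2.60666789e-01, -1.39385589e-01,  1.17273574e+00,
        4.22959004e-06,  1.57080288e+00]), 'dq': array([ 0.00064079, -0.0012357 ,  0.0003397 , -0.00085115, -0.00196463,
       -0.00083008]), 'tau': array([-2.45452711e-04, -4.05677247e+01,  2.53923082e+01,  1.87759747e-02,
        5.80293931e-05, -9.01323176e-06]), 'tool_pos': array([ 160.35019107, -499.17223447,  230.46772107]), 'ee_rot': array([[ 9.52085813e-01,  3.05830407e-01, -6.05138317e-04],
       [ 3.05831006e-01, -9.52083922e-01,  1.89764973e-03],
       [ 4.21652782e-06, -1.99179545e-03, -9.99998016e-01]]), 'wrist_force': array([-0.07855513, -0.14847404, -0.32820804]), 'ft_torque': array([ 0.01088431,  0.03614845, -0.026233  ]), 'width': 1.001075553128514}
scene [[397.45238289   0.         255.69363561]
 [  0.         397.45238289 186.95064844]
 [  0.           0.           1.        ]] [0.02852333 0.         0.         0.         0.        ] [[-0.16890725  0.98556118 -0.01181088]
 [ 0.74378939  0.119591   -0.65762857]
 [-0.64672072 -0.11986305 -0.75324974]] [ 160.02532405 -30
[... 1026 characters left out ...]
1650651 -0.99547199]] [ -73.44447588  547.617601   1415.71432418] [ 411.72011354  -56.12113357 1461.80133469]
cup_mid [(array([186., 312.]), 0.69), (array([201., 366.]), 0.66)]
rack [(array([232., 253.]), 0.65), (array([189., 292.]), 0.64)]
stand [(array([185., 183.]), 0.74)]
catch [(array([187., 141.]), 0.43)]
lever [(array([176., 156.]), 0.73)]
lever_knob [(array([174., 157.]), 0.64)]
catch_tab [(array([183., 138.]), 0.65)]
seat [(array([186., 184.]), 0.96), (array([183., 312.]), 0.36)]
cup_mouth [(array([202., 362.]), 0.83), (array([186., 310.]), 0.59)]
cup_lid [(array([130., 309.]), 0.65), (array([165., 290.]), 0.62), (array([129., 171.]), 0.38)]
spanner [(array([207., 196.]), 0.49)]
1.2
```

Run:
```python
import cv2
for c,(x0,y0,w,h) in {"scene":(100,110,400,220),"top":(90,80,320,180)}.items():
    im=cv2.imread(f"pics/{c}0.png")
    cv2.imwrite(f"pics/{c}0c.png",cv2.resize(im[y0:y0+h,x0:x0+w],None,fx=(2 if c=='scene' else 2.5),fy=(2 if c=='scene' else 2.5),interpolation=cv2.INTER_CUBIC))
```

```text
(no output)
```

View pics/scene0c.png

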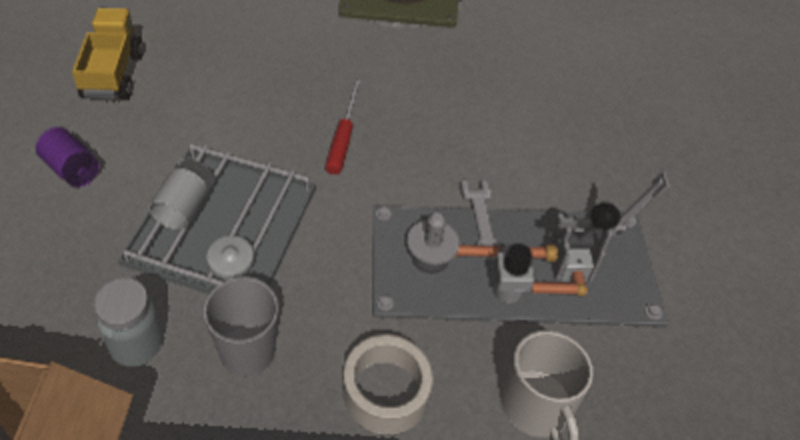

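View pics/top0c.png

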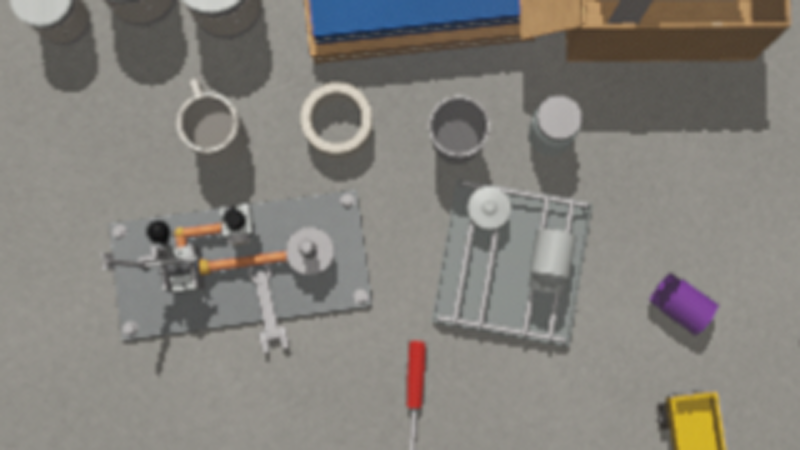

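View pics/top0.png

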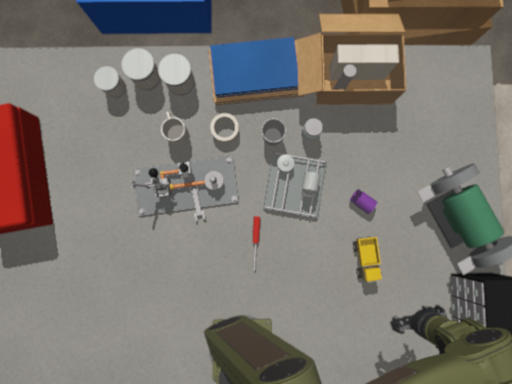

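Run:
```python
import cv2
for n,c,(x0,y0,w,h),f in [("st_top","top",(125,150,120,75),6.5),("rk_top","top",(255,145,80,75),8),("st_sc","scene",(280,185,160,95),5),("rk_sc","scene",(155,175,110,85),7)]:
    im=cv2.imread(f"pics/{c}0.png")[y0:y0+h,x0:x0+w]
    im=cv2.resize(im,None,fx=f,fy=f,interpolation=cv2.INTER_CUBIC)
    im=cv2.convertScaleAbs(im,alpha=1.4)
    for k in range(0,w,10):
        cv2.putText(im,str(x0+k),(int((k+.5)*f),10),0,.35,(0,255,255)); cv2.line(im,(int((k+.5)*f),12),(int((k+.5)*f),18),(0,255,255))
    for k in range(0,h,10):
        cv2.putText(im,str(y0+k),(0,int((k+.5)*f)),0,.35,(0,255,255)); cv2.line(im,(24,int((k+.5)*f)),(30,int((k+.5)*f)),(0,255,255))
    cv2.imwrite(f"pics/{n}.png",im)
```

```text
(no output)
```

View pics/st_top.png

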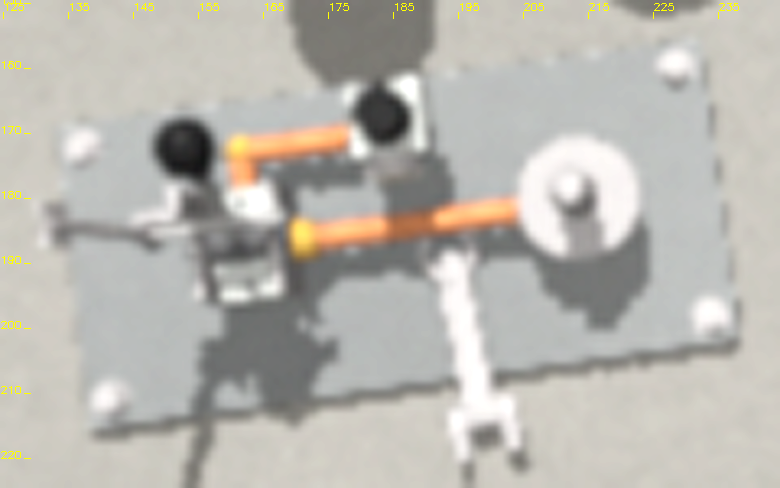

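View pics/rk_top.png

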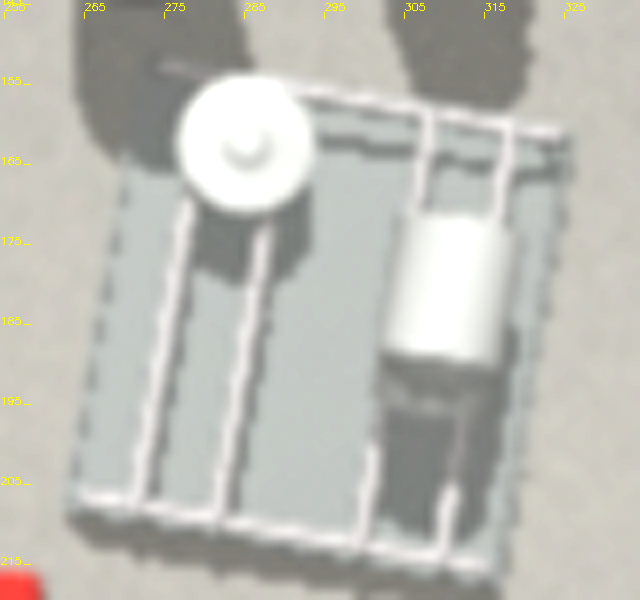

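View pics/st_sc.png

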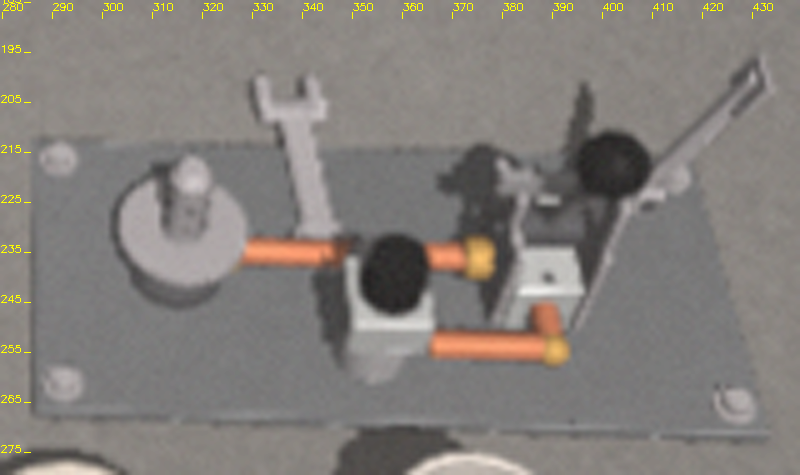

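View pics/rk_sc.png

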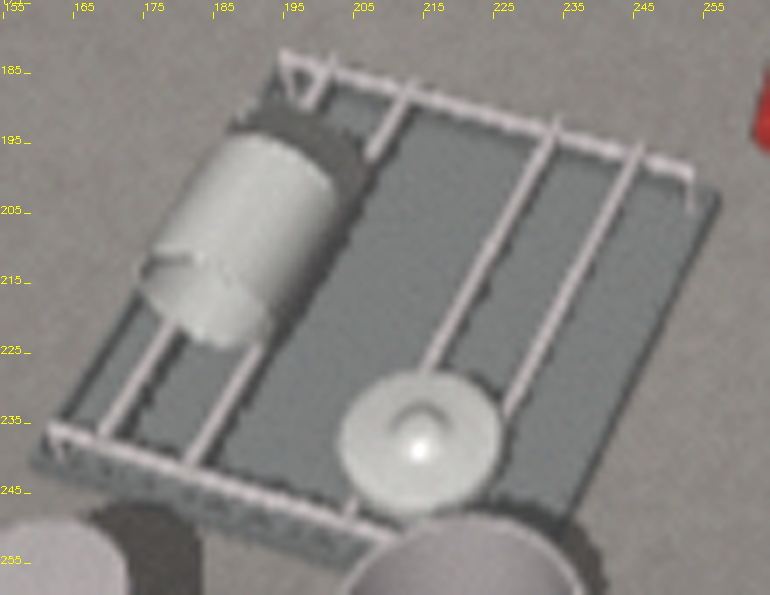

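```bash
cat > h.py <<'E'
import numpy as np,cv2,pickle
from scipy.optimize import least_squares
def proj(c,P):
    P=np.atleast_2d(np.array(P,float))
    return cv2.projectPoints(P,cv2.Rodrigues(np.array(c["R"]))[0],np.array(c["t"]),np.array(c["mtx"]),np.array(c["dist_coeffs"]))[0].reshape(-1,2)
def T(p,P):
    P=np.atleast_2d(np.array(P,float)); c,s=np.cos(p[2]),np.sin(p[2])
    return np.c_[p[0]+c*P[:,0]-s*P[:,1],p[1]+s*P[:,0]+c*P[:,1],P[:,2]]
def z(l,x0,y0,f): return [(x0+a/f-.5,y0+b/f-.5) for a,b in l]
E
python3 - <<'E'
from h import *
from plant import r
C={n:{k:v for k,v in r.capture(n).items() if k!="img"} for n in("scene","top")}
pickle.dump(C,open("cams.pkl","wb"))
P=[[85,180,10],[85,-180,10],[-85,-180,10],[-85,180,10],[-28,-105,50],[-28,-105,100],[36,75,158.6]]
# peg x unknown -> parameter
t=z([(62,125),(702,42),(736,342),(95,430),(580,197),(572,188),(185,148)],125,150,6.5)
s=z([(765,435),(35,412),(35,140),(705,160),(183,228),(193,172),(612,163)],280,185,5)
def res(p,full=False):
    Q=[list(q) for q in P]
    Q[4][0]=Q[5][0]=p[3]
    W=T(p,Q); e=np.vstack([proj(C["top"],W)-t,proj(C["scene"],W)-s])
    return e if full else e.ravel()
o=least_squares(res,[450,150,0.1,0],loss="soft_l1",x_scale=[10,10,.1,10])
print("stand",o.x,np.round(res(o.x,1),1).tolist())
st=o.x
# rack
t=z([(140,498),(220,515),(365,540),(445,560),(427,112),(505,128)],255,145,8)
s=z([(330,62),(408,88),(555,125),(635,150),(107,430),(195,460)],155,175,7)
def rr(p,full=False):
    xb=p[3]
    Wt=T(p,[[-xb,68,31],[-xb,32,31],[-xb,-32,31],[-xb,-68,31],[xb,-32,31],[xb,-68,31]])
    Ws=T(p,[[-xb,-68,31],[-xb,-32,31],[-xb,32,31],[-xb,68,31],[xb,-68,31],[xb,-32,31]])
    e=np.vstack([proj(C["top"],Wt)-t,proj(C["scene"],Ws)-s])
    return e if full else e.ravel()
o=least_squares(rr,[450,-200,-.1,95],loss="soft_l1",x_scale=[10,10,.1,10]);rk=o.x
print("rack",rk,np.round(rr(rk,1),1).tolist())
# cup x
t=z([(458,212),(442,357)],255,145,8)
def rc(p): return (proj(C["top"],T(rk,[[p[0],-50,84],[p[0]-60,-50,84]]))-t).ravel()
o=least_squares(rc,[0]);print("cup mouth x",o.x,rc(o.x)); xc=o.x[0]
for n,q in dict(mouth=[xc,-50,56],mid=[xc-30,-50,56],stub=[xc-84,-50,56],bars=[0,-50,34]).items(): print(n,T(rk,[q]))
print("seat",T(st,[[st[3],-105,50]]),"chinge",T(st,[[4,111,100]]),"knob",T(st,[[36,75,158.6]]),T(st,[[-36,75,158.6]]))
np.savez("pose.npz",st=st,rk=rk,xc=xc)
# check scene projection
a=np.linspace(0,2*np.pi,40)
import cv2
for n in C:
    im=cv2.imread(f"pics/{n}0.png");im=cv2.resize(im,None,fx=4,fy=4,interpolation=cv2.INTER_CUBIC)
    def dr(W,col):
        for u,v in proj(C[n],W): cv2.circle(im,(int((u+.5)*4),int((v+.5)*4)),1,col,-1)
    for x in(xc,xc-60): dr(T(rk,np.c_[0*a+x,-50+28*np.cos(a),56+28*np.sin(a)]),(0,0,255))
    dr(T(rk,np.c_[0*a+xc-84,-50+8*np.cos(a),56+8*np.sin(a)]),(0,0,255))
    dr(T(st,np.c_[st[3]+33*np.cos(a),-105+33*np.sin(a),50+0*a]),(0,255,0))
    dr(T(st,np.c_[36+16*np.cos(a),75+16*np.sin(a),158.6+0*a]),(0,255,0))
    y=np.linspace(0,84,20); dr(T(st,np.c_[4+0*y,111+y*np.sin(.3),100+y*np.cos(.3)]),(255,255,0))
    dr(T(st,np.c_[4+0*y,111-y*np.cos(0)*70/84,100+0*y]),(255,0,255))
    x0,y0,w,h=(120,145,200,75) if n=="top" else (155,175,290,105)
    im=im[4*y0:4*(y0+h),4*x0:4*(x0+w)]
    cv2.imwrite(f"pics/{n}_ov.png",im if n=="top" else cv2.resize(im,None,fx=.69,fy=.69))
E
```

```text
stand [5.73488564e+02 1.98119661e+02 1.22366529e-01 1.11241665e+00] [[-1.9, -0.2], [-0.8, -0.6], [0.0, -0.1], [-2.0, -0.2], [-1.0, -0.1], [-1.4, -0.6], [-0.7, -0.0], [0.6, 0.1], [-1.0, -1.0], [-1.1, -0.7], [-2.9, -0.5], [-0.5, -0.1], [-0.4, -0.7], [-0.5, 0.6]]
rack [ 5.71475040e+02 -1.92809818e+02 -1.77920360e-01  9.60961472e+01] [[-0.9, 0.8], [-0.8, 0.3], [-1.0, 0.2], [-0.9, -0.6], [-0.4, 0.5], [-0.1, 0.2], [-0.7, 0.4], [-0.4, -0.2], [-0.7, 0.2], [-0.3, -0.2], [-0.4, 0.2], [-0.5, -0.2]]
cup mouth x [45.74936139] [ 0.63056348  0.50692243 -0.05955628 -0.41428673]
mouth [[ 607.65303921 -250.11737851   56.        ]]
mid [[ 578.12662275 -244.8078841    56.        ]]
stub [[ 524.97907312 -235.25079415   56.        ]]
bars [[ 562.62588264 -242.02051256   34.        ]]
seat [[587.40910736  94.04057647  50.        ]] chinge [[563.90984074 308.77791045 100.        ]] knob [[600.06477216 276.9530627  158.6       ]] [[528.6031483 268.1646433 158.6      ]]
```

View pics/top_ov.png

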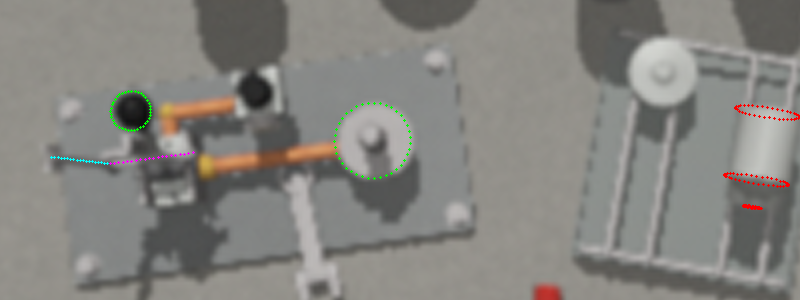

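View pics/scene_ov.png

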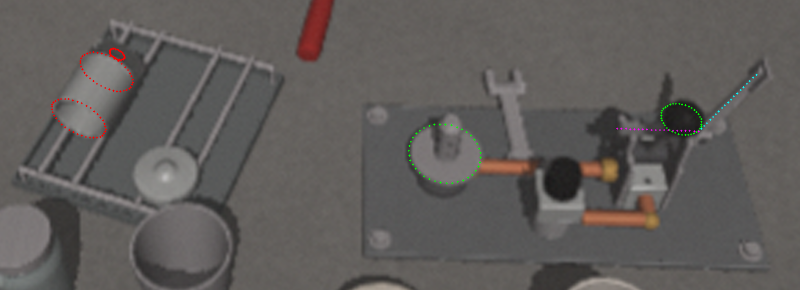

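send_rows --series '[0,0,0.03,0,0,0.1,0,0,0,0.05,0,0,0.1,0]'

```text
t: 1.5
tool_pos: [160.5, -499.7, 282.1]
ee_rot: [[0.916, 0.401, -0.0], [0.401, -0.916, 0.0], [0.0, -0.0, -1.0]]
wrist_force: [-0.1, -0.4, 0.9]
width: 1.0
```

Run:
```python
from plant import r
s=r.sense();print(s["t"],s["q"],s["tool_pos"],s["ee_rot"])
```

```text
1.5 [-1.26001984e+00  2.43973843e-01 -2.76881421e-02  1.29949569e+00
  1.75431546e-05  1.46923021e+00] [ 160.49900743 -499.69227227  282.13440217] [[ 9.16184528e-01  4.00756663e-01 -9.37980634e-05]
 [ 4.00756670e-01 -9.16184463e-01  3.49406951e-04]
 [ 5.40908351e-05 -3.57711442e-04 -9.99999935e-01]]
```

```bash
cat >> h.py <<'E'
from scipy.spatial.transform import Rotation as Ro
E0=np.array([[0,0,1],[0,1,0],[-1,0,0.]])
def wrist(R,tcp,L=200):
    w=tcp-L*R[:,2]; q1=np.arctan2(w[1],w[0])
    D=Ro.from_euler('z',-q1).as_matrix()@R
    d=D[:,2]; q5=np.arcsin(d[1]); p=np.arctan2(-d[2],d[0])
    M=(Ro.from_euler('y',p).as_matrix()@Ro.from_euler('z',q5).as_matrix()).T@D@E0.T
    return q1,p,q5,np.arctan2(M[2,1],M[1,1])
def frame(z,y):
    return np.c_[np.cross(y,z),y,z]
def grasp(yaw,a,sig):
    X=np.array([np.cos(yaw),np.sin(yaw),0]);Z=np.array([0,0,1.]);Y=np.cross(Z,X)
    return frame(np.cos(a)*X-np.sin(a)*Z,sig*Y)
def place(c,a,sig):
    d=np.array([np.cos(c),np.sin(c),0]);Z=np.array([0,0,1.])
    return frame(np.sin(a)*d-np.cos(a)*Z,-sig*np.cross(Z,d))
E
python3 - <<'E'
from h import *
from plant import r
s=r.sense();print(wrist(s["ee_rot"],s["tool_pos"]),s["q"])
D=np.load("pose.npz");rk=D["rk"];st=D["st"];xc=float(D["xc"])
mid=T(rk,[[xc-30,-50,56]])[0]
seat=T(st,[[st[3],-105,50]])[0]
for L in(120,250):
  for a in(.8,.96):
    R=grasp(rk[2],a,-1); tcp=mid+19*R[:,2]
    print(L,a,"g",wrist(R,tcp,L),tcp)
    for c in (0,.16,.3):
        R=place(c,a,-1); tcp=seat+[0,0,30]+19*R[:,2]; print("  p",c,wrist(R,tcp,L),tcp)
E
```

```text
(np.float64(-1.2600158144053883), np.float64(1.5711576790970538), np.float64(1.7544608613644996e-05), np.float64(1.4692342361156234)) [-1.26001984e+00  2.43973843e-01 -2.76881421e-02  1.29949569e+00
  1.75431546e-05  1.46923021e+00]
120 0.8 g (np.float64(-0.4283353682313971), np.float64(0.8158268318727832), np.float64(0.17351754477374598), np.float64(2.960123018611189)) [ 591.15508264 -247.15068567   42.37023427]
  p 0 (np.float64(0.1806282079361218), np.float64(0.7789958067321117), np.float64(-0.12923070179133636), np.float64(0.12655166813331328)) [601.03887309  94.04057647  66.76257252]
  p 0.16 (np.float64(0.15857294939497266), np.float64(0.7707968356963477), np.float64(0.0010237032748822118), np.float64(-0.0009942360784098837)) [600.86478395  96.2120463   66.76257252]
  p 0.3 (np.float64(0.13925182146866075), np.float64(0.7772826156373003), np.float64(0.11507149317278065), np.float64(-0.11249213009021078)) [600.4301199   98.06844765  66.76257252]
120 0.96 g (np.float64(-0.4229401891333446), np.float64(0.9741706995261142), np.float64(0.1395746692596136), np.float64(2.9395536330582
[... 1360 characters left out ...]
842597340084), np.float64(0.9786976059682224), np.float64(0.15985774683552997), np.float64(2.909207634024348)) [ 588.85148306 -246.73644817   40.4353602 ]
  p 0 (np.float64(0.2319284909908025), np.float64(0.6236053275605411), np.float64(-0.1894259236121198), np.float64(0.13463368185323846)) [602.97374716  94.04057647  69.10312026]
  p 0.16 (np.float64(0.15816213016910488), np.float64(0.610797120271092), np.float64(0.0015055671903148986), np.float64(-0.0010540558762391452)) [602.77494443  96.52030697  69.10312026]
  p 0.3 (np.float64(0.09346942373649181), np.float64(0.6209249846146083), np.float64(0.16878819263678368), np.float64(-0.11958941324288315)) [602.2785757   98.64024204  69.10312026]
```

```bash
cat >> h.py <<'E'
D_=np.load("pose.npz");rk=D_["rk"];st=D_["st"];xc=float(D_["xc"])
def delta(s,R,tcp):
    return (np.array(tcp)-s["tool_pos"]).round(1), Ro.from_matrix(R@np.array(s["ee_rot"]).T).as_rotvec().round(3)
E
python3 - <<'E'
from h import *
from plant import r
s=r.sense()
mid=T(rk,[[xc-30,-50,56]])[0]
R=grasp(rk[2],.96,-1)
h=mid+(19+3-110)*R[:,2]
print(h,delta(s,R,h),R)
v=delta(s,R,h)[1]
for f in np.linspace(0,1,6): 
    Rf=Ro.from_rotvec(v*f).as_matrix()@s["ee_rot"]; print(wrist(Rf,s["tool_pos"]+f*(h-s["tool_pos"])))
E
```

```text
[ 528.45358554 -235.87558736  128.08885801] (array([ 368. ,  263.8, -154. ]), array([ 0.072, -0.615, -0.572])) [[ 0.80625971 -0.17698315  0.56446633]
 [-0.1449831  -0.98421388 -0.10150337]
 [ 0.57351999  0.         -0.81919157]]
(np.float64(-1.2600158144053883), np.float64(1.5711576790970538), np.float64(1.7544608613644996e-05), np.float64(1.4692342361156234))
(np.float64(-1.1338583421096304), np.float64(1.5253011343005283), np.float64(0.11511374447058098), np.float64(1.7125376238053391))
(np.float64(-0.9900598024767142), np.float64(1.4338863899474967), np.float64(0.20638355463647162), np.float64(1.9833193875960942))
(np.float64(-0.8290430959198658), np.float64(1.3002181116282976), np.float64(0.2550613679351413), np.float64(2.2822230022320733))
(np.float64(-0.6554436707205147), np.float64(1.140662219723071), np.float64(0.24451598918793066), np.float64(2.5944718218352265))
(np.float64(-0.47845363702845173), np.float64(0.981607851143802), np.float64(0.17039892663279033), np.float64(2.8931710879520782))
```

send_rows --series '[0.038,0.027,0.0,0.007,-0.06,-0.057,0,0.077,0.054,0.0,0.014,-0.12,-0.114,0,0.115,0.082,-0.01,0.021,-0.185,-0.17,0,0.153,0.11,-0.02,0.029,-0.246,-0.23,0,0.191,0.137,-0.035,0.036,-0.31,-0.286,0,0.228,0.164,-0.05,0.043,-0.37,-0.343,0,0.265,0.19,-0.065,0.05,-0.43,-0.4,0,0.3,0.216,-0.08,0.058,-0.49,-0.458,0,0.335,0.24,-0.1,0.065,-0.55,-0.515,0,0.368,0.264,-0.12,0.072,-0.615,-0.572,0]'

```text
t: 2.5
tool_pos: [530.3, -235.1, 162.2]
ee_rot: [[0.803, -0.181, 0.568], [-0.148, -0.983, -0.104], [0.577, -0.001, -0.816]]
wrist_force: [1.3, -1.4, -0.5]
width: 1.001
```

```bash
cat > look.py <<'E'
import sys
from h import *
from plant import r
def shot(name,cam,x0,y0,w,h,f,pts=[]):
    d=r.capture(cam); im=cv2.cvtColor(d["img"],cv2.COLOR_RGB2BGR)
    cv2.imwrite(f"pics/{name}_raw.png",im)
    im=cv2.resize(im[y0:y0+h,x0:x0+w],None,fx=f,fy=f,interpolation=cv2.INTER_CUBIC); im=cv2.convertScaleAbs(im,alpha=1.4)
    for P,col in pts:
        for u,v in proj(d,P): cv2.circle(im,(int((u-x0+.5)*f),int((v-y0+.5)*f)),2,col,-1)
    for k in range(0,w,10): cv2.putText(im,str(x0+k),(int((k+.5)*f),10),0,.3,(0,255,255))
    for k in range(0,h,10): cv2.putText(im,str(y0+k),(0,int((k+.5)*f)),0,.3,(0,255,255))
    cv2.imwrite(f"pics/{name}.png",im)
def cupwire(m,ax,u):
    m=np.array(m);v=np.cross(ax,u);a=np.linspace(0,2*np.pi,30)[:,None]
    return np.vstack([m+s*np.array(ax)+rr*(np.cos(a)*u+np.sin(a)*v) for s,rr in((30,28),(-30,28),(-54,8))])
E
python3 - <<'E'
from look import *
s=r.sense();print(s["t"],s["q"],s["tool_pos"])
R=s["ee_rot"];p=s["tool_pos"]
# open tips: 13 mm back, +-42.5 inner
tips=[p-13*R[:,2]+R[:,1]*k+R[:,0]*j for k in(42.5,-42.5) for j in(-11,11)]
shot("hv_top","top",250,130,90,90,7,[(tips,(0,0,255))])
shot("hv_sc","scene",150,130,120,110,6,[(tips,(0,0,255))])
E
```

```text
2.5 [-0.52513827  0.07672013 -0.80504986  0.10162839  0.19620877  2.858425  ] [ 530.29031365 -235.06276016  162.21916981]
```

View pics/hv_top.png

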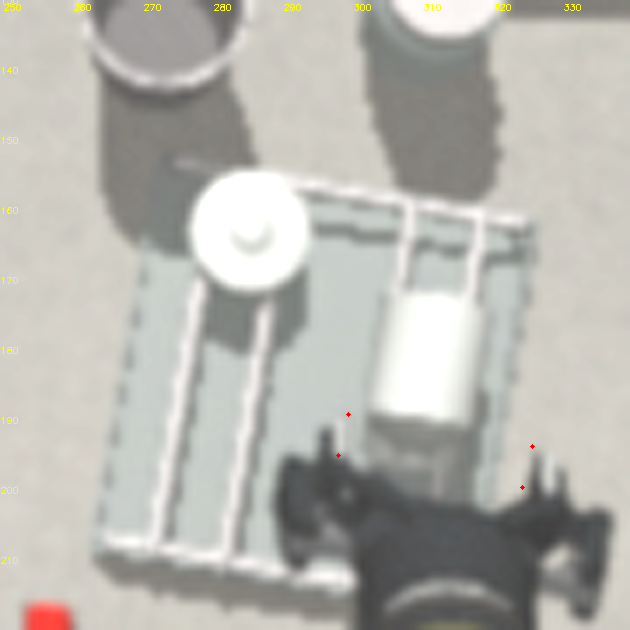

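View pics/hv_sc.png

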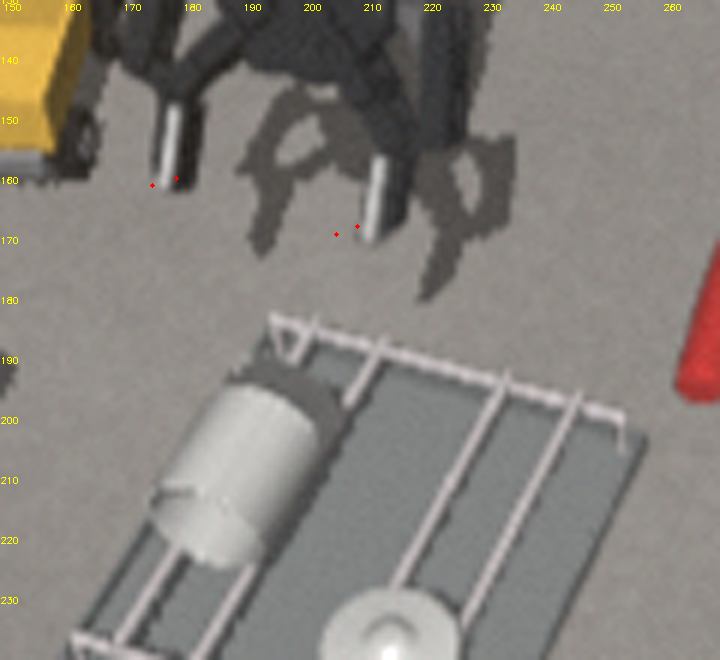

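```bash
sed -i 's/^rk=.*//' h.py
python3 - <<'E'
t=open('h.py').read()
t=t.replace('xc=float(D_["xc"])','xc=float(D_["xc"]); rk=rk.copy(); st=st.copy(); rk[1]-=2.8; st[1]-=3.2; st[0]-=.5')
open('h.py','w').write(t)
E
python3 - <<'E'
from h import *
from plant import r
s=r.sense()
mid=T(rk,[[xc-30,-50,56]])[0]; R=grasp(rk[2],.96,-1)
for b in(110,60,0):
  h=mid+(19+3-b)*R[:,2]; print(b,h,delta(s,R,h))
E
```

```text
110 [ 528.45358554 -238.67558736  128.08885801] (array([  1.5,  -8.6, -28.4]), array([-0.005, -0.005, -0.004]))
60 [ 556.67690214 -243.75075596   87.1292796 ] (array([ 29.7, -13.7, -69.3]), array([-0.005, -0.005, -0.004]))
0 [ 590.54488205 -249.84095829   37.9777855 ] (array([  63.5,  -19.8, -118.5]), array([-0.005, -0.005, -0.004]))
```

Run:
```python
from h import *
from plant import r
s=r.sense();print(s["t"],s["tool_pos"],s["q"],s["dq"],wrist(s["ee_rot"],s["tool_pos"]))
```

```text
2.6 [ 527.00189845 -230.02564728  156.46561841] [-0.52154597  0.07994807 -0.81178909  0.10346999  0.19830008  2.85420257] [-0.06698776 -0.01868299  0.08938338  0.16899716 -0.02054556 -0.09075798] (np.float64(-0.4705601988197294), np.float64(0.9872513505172685), np.float64(0.17037267120943628), np.float64(2.8975962498031356))
```

send_rows --series '[0,0,0,0,0,0,0,0,0,0,0,0,0,0]'

```text
t: 2.8
tool_pos: [529.0, -236.8, 162.4]
ee_rot: [[0.806, -0.179, 0.565], [-0.147, -0.984, -0.103], [0.574, 0.0, -0.819]]
wrist_force: [-0.1, 0.6, 0.6]
width: 1.005
```

Run:
```python
from h import *
from plant import r
s=r.sense();print(s["t"],s["tool_pos"],s["q"],s["dq"],s["ee_rot"])
```

```text
2.8 [ 529.03467901 -236.84615826  162.39367322] [-0.52965761  0.07709275 -0.80023544  0.1109856   0.1975841   2.85147542] [-0.0184708  -0.00685259  0.01879349 -0.00293133  0.00198023  0.00134969] [[ 8.05618191e-01 -1.79250981e-01  5.64666642e-01]
 [-1.46619877e-01 -9.83803337e-01 -1.03119379e-01]
 [ 5.74005176e-01  2.83493568e-04 -8.18851621e-01]]
```

send_rows --series '[0,0,0,0,0,0,0,0,0,0,0,0,0,0,0,0,0,0,0,0,0]'

```text
t: 3.1
tool_pos: [528.7, -237.0, 162.2]
ee_rot: [[0.805, -0.18, 0.565], [-0.148, -0.984, -0.103], [0.574, -0.0, -0.819]]
wrist_force: [-0.2, -1.0, -1.3]
width: 1.002
```

Run:
```python
from look import *
s=r.sense();print(s["t"],s["tool_pos"])
R=s["ee_rot"];p=s["tool_pos"]
tips=[p-13*R[:,2]+R[:,1]*k+R[:,0]*j for k in(42.5,-42.5) for j in(-11,11)]
shot("hw_top","top",290,175,45,35,16,[(tips,(0,0,255))])
shot("hw_sc","scene",155,135,70,45,11,[(tips,(0,0,255))])
print(r.sense()["tool_pos"])
```

```text
3.1 [ 528.69274982 -237.04890577  162.19273016]
[ 528.54508761 -236.56740056  161.75926825]
```

View pics/hw_top.png

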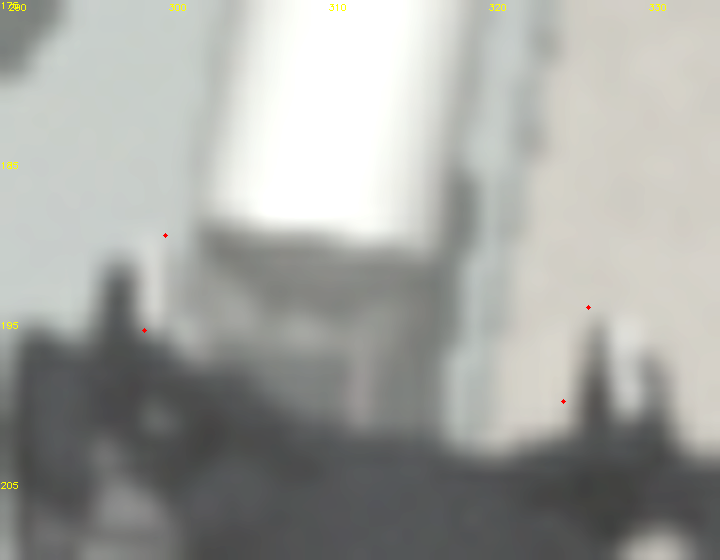

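View pics/hw_sc.png

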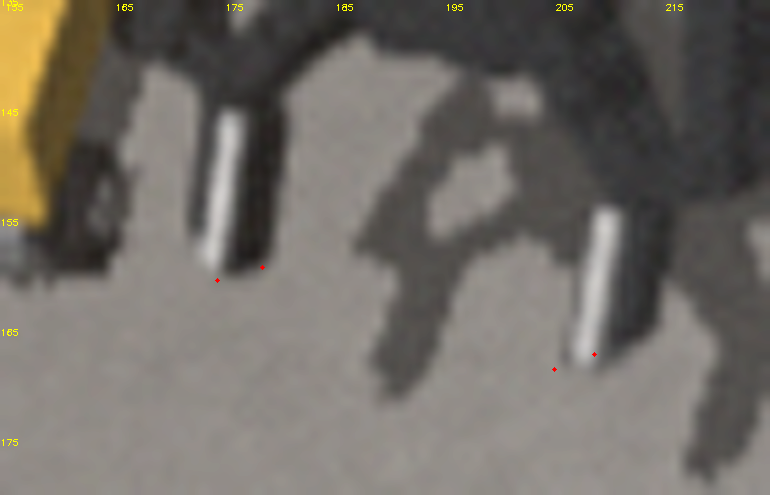

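send_rows --series '[0.006,-0.002,-0.015,0,0,0,0,0.014,-0.004,-0.037,0,0,0,0,0.022,-0.006,-0.058,0,0,0,0,0.029,-0.007,-0.076,0,0,0,0,0.035,-0.008,-0.085,0,0,0,0,0.041,-0.009,-0.093,0,0,0,0,0.044,-0.01,-0.098,0,0,0,0,0.045,-0.01,-0.1,0,0,0,0,0.045,-0.01,-0.1,0,0,0,0]'

```text
t: 4.1
tool_pos: [573.8, -245.9, 61.5]
ee_rot: [[0.806, -0.179, 0.564], [-0.147, -0.984, -0.102], [0.574, -0.001, -0.819]]
wrist_force: [0.5, 0.1, 1.0]
width: 0.998
```

Run:
```python
from look import *
s=r.sense();print(s["t"],s["tool_pos"])
mid=T(rk,[[xc-30,-50,56]])[0]; R=grasp(rk[2],.96,-1)
print(delta(s,R,mid+22*R[:,2]))
shot("ap_top","top",285,160,50,45,13,[])
```

```text
4.1 [ 573.76372865 -245.93775295   61.52730947]
(array([ 16.8,  -3.9, -23.5]), array([-0.001,  0.   ,  0.002]))
```

View pics/ap_top.png

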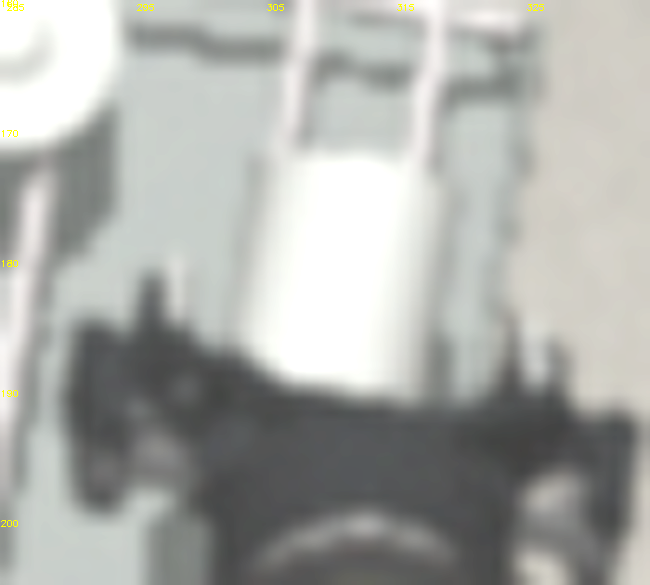

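send_rows --series '[0.005,-0.001,-0.007,0,0,0,0,0.011,-0.002,-0.016,0,0,0,0,0.015,-0.003,-0.021,0,0,0,0,0.017,-0.003,-0.0235,0,0,0,0,0.017,-0.003,-0.0235,0,0,0,0,0.017,-0.003,-0.0235,0,0,0,60]'

```text
t: 4.75
tool_pos: [590.4, -248.7, 37.5]
ee_rot: [[0.806, -0.179, 0.564], [-0.147, -0.984, -0.102], [0.573, -0.001, -0.82]]
wrist_force: [0.2, 0.2, 0.6]
width: 0.856
```

send_rows --series '[0,0,0,0,0,0,100,0,0,0,0,0,0,140,0,0,0,0,0,0,200,0,0,0,0,0,0,255,0,0,0,0,0,0,255,0,0,0,0,0,0,255]'

```text
t: 5.35
tool_pos: [590.9, -247.7, 38.4]
ee_rot: [[0.806, -0.177, 0.565], [-0.146, -0.984, -0.1], [0.574, -0.002, -0.819]]
wrist_force: [-0.9, 4.8, 6.0]
width: 0.645
```

Run:
```python
from look import *
s=r.sense();print(s["t"],s["tool_pos"],s["width"],s["wrist_force"])
shot("gr_top","top",285,160,50,45,13,[])
shot("gr_sc","scene",150,170,90,80,8,[])
```

```text
5.35 [ 590.92642642 -247.69893721   38.40354431] 0.6451046204581813 [-0.92586464  4.81307706  6.0382465 ]
```

View pics/gr_sc.png

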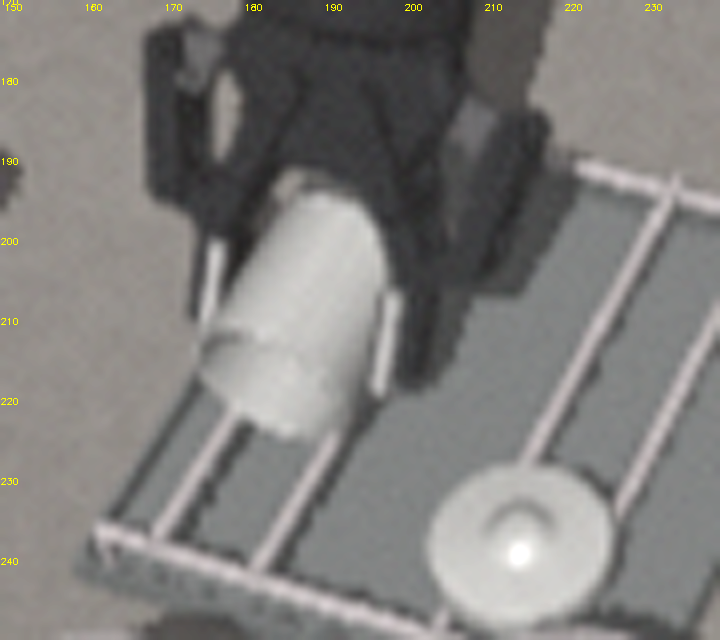

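send_rows --series '[0,0,0.006,0,0,0,255,0,0,0.02,0,0,0,255,-0.005,0,0.045,0,0,0,255,-0.01,0,0.08,0,0,0,255,-0.015,0,0.115,0,0,0,255,-0.02,0,0.145,0,0,0,255,-0.02,0,0.165,0,0,0,255,-0.02,0,0.175,0,0,0,255,-0.02,0,0.18,0,0,0,255]'

```text
t: 6.35
tool_pos: [570.5, -249.5, 218.8]
ee_rot: [[0.806, -0.18, 0.565], [-0.147, -0.984, -0.104], [0.574, 0.001, -0.819]]
wrist_force: [-0.0, 0.6, -1.1]
width: 0.649
```

Run:
```python
from look import *
s=r.sense();print(s["t"],s["tool_pos"],s["width"],s["wrist_force"],s["q"])
R=s["ee_rot"];p=s["tool_pos"]
Rg=grasp(rk[2],.96,-1)
mid=T(rk,[[xc-30,-50,56]])[0]
tg=np.array([590.9,-247.7,38.4]); o=Rg.T@(mid-tg); print("o",o); o[1]=0
c=.16; Rp=place(c,.96,-1); seat=T(st,[[st[3],-105,50]])[0]
pre=seat+[0,0,30+95]-Rp@o; fin=seat+[0,0,30]-Rp@o
print("pre",pre,"fin",fin,"seat",seat)
a=np.array(wrist(R,p,250)); b=np.array(wrist(Rp,pre,250)); print(a,b)
def Rm(q): return Ro.from_euler('z',q[0]).as_matrix()@Ro.from_euler('y',q[1]).as_matrix()@Ro.from_euler('z',q[2]).as_matrix()@Ro.from_euler('x',q[3]).as_matrix()@E0
print(np.abs(Rm(a)-R).max())
fs=np.linspace(0,1,10)
Rs=[Rm(a+f*(b-a)) for f in fs]
for i in range(9):
    print(i,np.round(np.degrees(Ro.from_matrix(Rs[i+1]@Rs[i].T).magnitude()),1), "from call base", Ro.from_matrix(Rs[i+1]@Rs[i//3*3].T).as_rotvec().round(3))
np.savez("plan.npz",pre=pre,fin=fin,Rp=Rp,o=o)
print(pre-p)
```

```text
6.35 [ 570.54963928 -249.48923614  218.83695826] 0.6493751263867693 [-0.03374556  0.56783611 -1.12970548] [-0.50672884  0.0782794  -0.62031295  0.28587445  0.18444414  2.87117742]
o [ -0.21806298   2.17001076 -21.63726308]
pre [604.28430755  93.64457691 162.41196183] fin [604.28430755  93.64457691  67.41196183] seat [586.90910736  90.84057647  50.        ]
[-0.48005624  0.98049672  0.16964129  2.89371788] [ 0.15059499  0.61081711  0.00770447 -0.00539407]
2.220446049250313e-16
0 22.2 from call base [-0.218  0.002  0.32 ]
1 22.1 from call base [-0.444 -0.001  0.632]
2 22.0 from call base [-0.68  -0.006  0.934]
3 21.8 from call base [-0.239 -0.02   0.296]
4 21.7 from call base [-0.487 -0.047  0.581]
5 21.6 from call base [-0.743 -0.081  0.854]
6 21.4 from call base [-0.257 -0.051  0.267]
7 21.3 from call base [-0.519 -0.113  0.521]
8 21.1 from call base [-0.789 -0.185  0.762]
[ 33.73466827 343.13381305 -56.42499643]
```

send_rows --series '[0.001,0.006,0.002,-0.068,0,0.093,255,0.002,0.015,0.005,-0.136,0,0.187,255,0.003,0.026,0.01,-0.204,0,0.28,255,0.004,0.038,0.015,-0.272,0,0.374,255,0.005,0.05,0.02,-0.34,-0.002,0.467,255,0.006,0.063,0.025,-0.408,-0.003,0.56,255,0.008,0.076,0.028,-0.476,-0.004,0.654,255,0.009,0.089,0.03,-0.544,-0.005,0.747,255,0.01,0.102,0.03,-0.612,-0.006,0.84,255,0.011,0.114,0.03,-0.68,-0.006,0.934,255]'

```text
t: 7.35
tool_pos: [580.3, -134.1, 245.3]
ee_rot: [[0.433, 0.621, 0.653], [0.848, -0.527, -0.061], [0.306, 0.58, -0.755]]
wrist_force: [0.2, -0.1, -0.4]
width: 0.65
```

send_rows --series '[0.001,0.012,0,-0.074,-0.008,0.085,255,0.002,0.024,0,-0.149,-0.016,0.171,255,0.003,0.036,0,-0.223,-0.024,0.256,255,0.004,0.048,0,-0.297,-0.032,0.342,255,0.005,0.059,0,-0.372,-0.04,0.427,255,0.006,0.07,0,-0.446,-0.049,0.512,255,0.008,0.081,0,-0.52,-0.057,0.598,255,0.009,0.092,0,-0.594,-0.065,0.683,255,0.01,0.103,0,-0.669,-0.073,0.769,255,0.011,0.114,0,-0.743,-0.081,0.854,255]'

```text
t: 8.35
tool_pos: [591.2, -20.5, 245.1]
ee_rot: [[-0.375, 0.558, 0.74], [0.84, 0.543, 0.016], [-0.393, 0.627, -0.672]]
wrist_force: [-0.4, 0.0, -1.1]
width: 0.646
```

Run:
```python
from look import *
s=r.sense();print(s["t"],s["tool_pos"],s["width"],s["wrist_force"],s["q"])
P=np.load("plan.npz");print(delta(s,P["Rp"],P["pre"]))
```

```text
8.35 [591.19153468 -20.50203649 245.06429208] 0.6455197163225591 [-0.41443491  0.01944922 -1.13421855] [-0.07191911 -0.07216038 -0.89585851 -0.08401341  0.06881926  0.94815826]
(array([ 13.1, 114.1, -82.7]), array([-0.783, -0.188,  0.763]))
```

send_rows --series '[0.001,0.012,0,-0.078,-0.019,0.076,255,0.002,0.025,0,-0.157,-0.038,0.153,255,0.004,0.038,0,-0.235,-0.056,0.229,255,0.005,0.051,0,-0.313,-0.075,0.305,255,0.007,0.064,-0.002,-0.392,-0.094,0.382,255,0.008,0.077,-0.005,-0.47,-0.113,0.458,255,0.01,0.089,-0.01,-0.548,-0.132,0.534,255,0.011,0.1,-0.015,-0.626,-0.15,0.61,255,0.012,0.109,-0.02,-0.705,-0.169,0.687,255,0.013,0.114,-0.025,-0.783,-0.188,0.763,255]'

```text
t: 9.35
tool_pos: [604.3, 93.6, 220.1]
ee_rot: [[-0.568, -0.163, 0.807], [-0.093, 0.987, 0.135], [-0.818, 0.002, -0.575]]
wrist_force: [0.3, -0.0, -0.8]
width: 0.651
```

send_rows --series '[0,0,-0.01,0,0,0,255,0,0,-0.025,0,0,0,255,0,0,-0.038,0,0,0,255,0,0,-0.045,0,0,0,255,0,0,-0.045,0,0,0,255,0,0,-0.045,0,0,0,255]'

```text
t: 9.95
tool_pos: [604.9, 92.9, 176.3]
ee_rot: [[-0.567, -0.16, 0.808], [-0.087, 0.987, 0.134], [-0.819, 0.005, -0.574]]
wrist_force: [-0.0, -0.2, -0.4]
width: 0.651
```

Run:
```python
from look import *
s=r.sense();print(s["t"],s["tool_pos"],s["width"],s["wrist_force"],s["q"])
P=np.load("plan.npz");print(delta(s,P["Rp"],P["fin"]))
R=s["ee_rot"];mid=s["tool_pos"]+R@P["o"]; ax=np.array([0,0,-1.])
a=np.linspace(0,2*np.pi,40)
ring=T(st,np.c_[st[3]+33*np.cos(a),-105+33*np.sin(a),50+0*a])
pts=[(cupwire(mid,ax,np.array([1.,0,0])),(0,0,255)),(ring,(0,255,0))]
shot("pp_top","top",170,145,90,75,8,pts)
shot("pp_sc","scene",270,150,100,95,7,pts)
```

```text
9.95 [604.87261906  92.92353239 176.3389307 ] 0.6509362235572909 [-0.04745929 -0.20760182 -0.3549318 ] [ 0.14380825  0.13805048 -1.13049981 -0.65693252  0.01647441 -0.00516301]
(array([  -0.6,    0.7, -108.9]), array([-0.005, -0.002, -0.   ]))
```

View pics/pp_top.png

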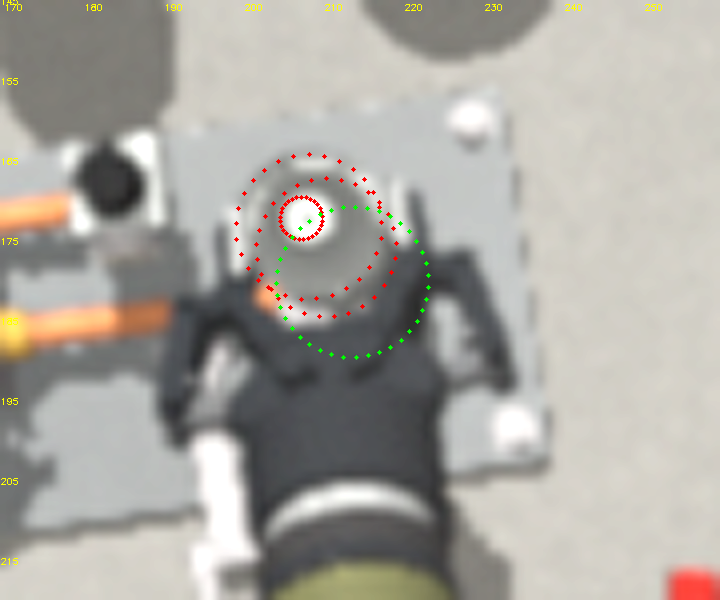

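View pics/pp_sc.png

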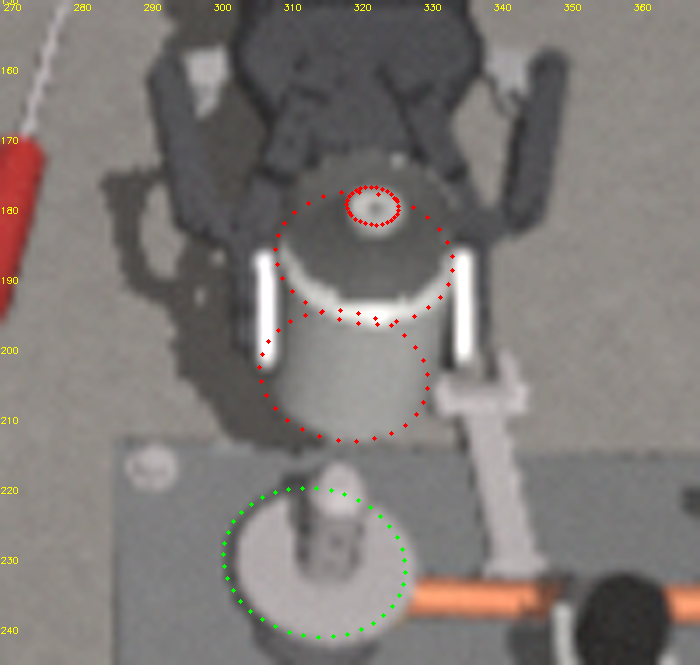

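send_rows --series '[0,0.002,-0.008,-0.005,-0.002,0,255,0,0.002,-0.02,-0.005,-0.002,0,255,0,0.002,-0.035,-0.005,-0.002,0,255,0,0.002,-0.05,-0.005,-0.002,0,255,0,0.002,-0.065,-0.005,-0.002,0,255,0,0.002,-0.08,-0.005,-0.002,0,255,0,0.002,-0.091,-0.005,-0.002,0,255,0,0.002,-0.097,-0.005,-0.002,0,255,0,0.002,-0.1,-0.005,-0.002,0,255,0,0.002,-0.1,-0.005,-0.002,0,255]'

```text
t: 11.05
tool_pos: [606.0, 95.2, 77.8]
ee_rot: [[-0.563, -0.16, 0.811], [-0.091, 0.987, 0.131], [-0.821, 0.0, -0.571]]
wrist_force: [-0.0, 0.5, -1.9]
width: 0.647
```

Run:
```python
from look import *
s=r.sense();print(s["t"],s["tool_pos"],s["width"],s["wrist_force"],s["q"])
P=np.load("plan.npz");print(delta(s,P["Rp"],P["fin"]))
shot("lw_sc","scene",280,165,80,80,7,[])
```

```text
11.05 [605.96934341  95.17838978  77.83214136] 0.6469664537786842 [-0.0134786   0.52759543 -1.8501701 ] [ 0.15221222  0.48517536 -1.27572335 -1.15358623  0.00685947 -0.00468138]
(array([ -1.7,  -1.5, -10.4]), array([-0.001,  0.003, -0.001]))
```

View pics/lw_sc.png

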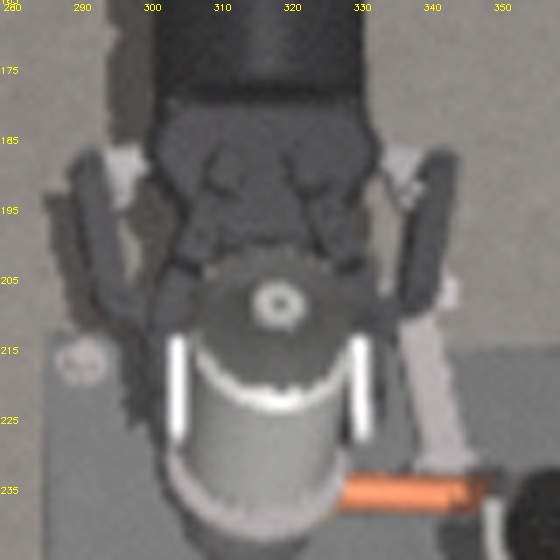

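send_rows --series '[0,0,-0.002,0,0,0,255,0,0,-0.004,0,0,0,255,0,0,-0.006,0,0,0,255,0,0,-0.007,0,0,0,255,0,0,-0.008,0,0,0,255,0,0,-0.008,0,0,0,255]'

```text
t: 11.7
tool_pos: [606.0, 95.2, 69.8]
ee_rot: [[-0.564, -0.16, 0.81], [-0.091, 0.987, 0.131], [-0.821, 0.0, -0.572]]
wrist_force: [0.4, 1.2, -1.6]
width: 0.647
```

send_rows --series '[0,0,-0.001,0,0,0,255,0,0,-0.001,0,0,0,255,0,0,-0.002,0,0,0,255,0,0,-0.002,0,0,0,255]'

```text
t: 12.1
tool_pos: [606.6, 95.4, 68.1]
ee_rot: [[-0.565, -0.16, 0.81], [-0.091, 0.987, 0.131], [-0.82, 0.0, -0.572]]
wrist_force: [-0.3, 0.2, -0.5]
width: 0.646
```

send_rows --series '[0,0,-0.001,0,0,0,255,0,0,-0.001,0,0,0,255]'

```text
t: 12.3
tool_pos: [607.1, 95.4, 67.8]
ee_rot: [[-0.564, -0.16, 0.81], [-0.091, 0.987, 0.131], [-0.821, -0.0, -0.571]]
wrist_force: [-2.7, 0.0, 3.1]
width: 0.653
```

send_rows --series '[0,0,-0.001,0,0,0,255,0,0,-0.001,0,0,0,255]'

```text
t: 12.5
tool_pos: [607.7, 95.5, 67.7]
ee_rot: [[-0.562, -0.16, 0.811], [-0.091, 0.987, 0.131], [-0.822, -0.0, -0.57]]
wrist_force: [-3.5, -0.2, 6.4]
width: 0.648
```

send_rows --series '[0,0,-0.001,0,0,0,255,0,0,-0.001,0,0,0,255]'

```text
t: 12.7
tool_pos: [608.4, 95.6, 67.7]
ee_rot: [[-0.561, -0.16, 0.812], [-0.091, 0.987, 0.131], [-0.823, -0.0, -0.568]]
wrist_force: [-4.3, -1.1, 9.0]
width: 0.647
```

send_rows --series '[0,0,0.001,0,0,0,255,0,0,0.001,0,0,0,200,0,0,0.001,0,0,0,130,0,0,0.001,0,0,0,80,0,0,0.001,0,0,0,40,0,0,0.001,0,0,0,10,0,0,0.001,0,0,0,0,0,0,0.001,0,0,0,0]'

```text
t: 13.5
tool_pos: [607.2, 95.4, 66.2]
ee_rot: [[-0.566, -0.16, 0.809], [-0.092, 0.987, 0.131], [-0.82, 0.0, -0.573]]
wrist_force: [-0.2, 0.1, 0.3]
width: 1.0
```

Run:
```python
from look import *
s=r.sense();print(s["t"],s["tool_pos"],s["width"],s["wrist_force"],s["q"])
shot("rl_sc","scene",280,165,80,80,7,[])
shot("rl_top","top",180,150,70,60,9,[])
```

```text
13.5 [607.18218127  95.41718959  66.2239169 ] 0.9999431187524432 [-0.15430799  0.06191675  0.29325886] [ 0.1522233   0.5278736  -1.28237865 -1.20017278  0.00700094 -0.0046967 ]
```

View pics/rl_sc.png

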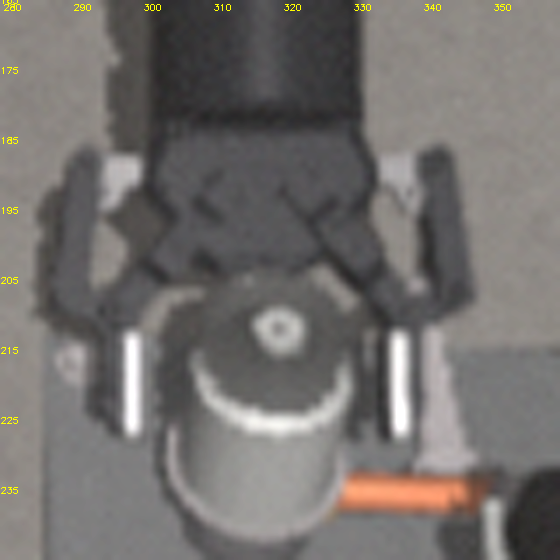

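View pics/rl_top.png

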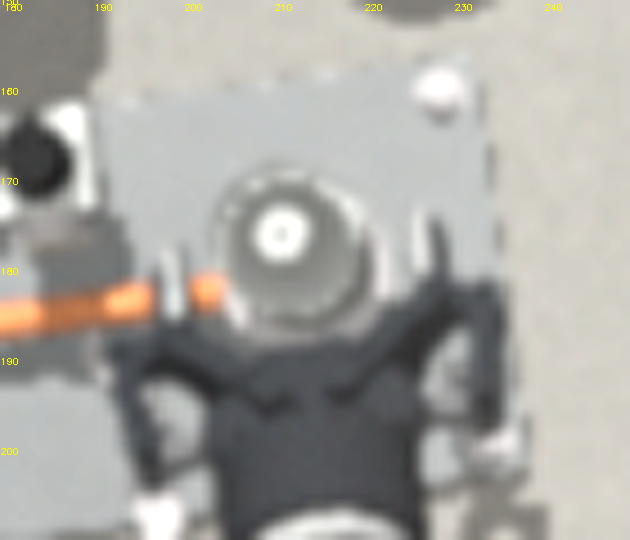

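send_rows --series '[-0.006,-0.001,0.004,0,0,0,0,-0.016,-0.003,0.011,0,0,0,0,-0.032,-0.005,0.023,0,0,0,0,-0.055,-0.009,0.039,0,0,0,0,-0.08,-0.013,0.06,0,0,0,0,-0.105,-0.017,0.09,0,0,0,0,-0.12,-0.019,0.125,0,0,0,0,-0.13,-0.02,0.155,0,0,0,0,-0.13,-0.02,0.18,0,0,0,0,-0.13,-0.02,0.195,0,0,0,0]'

```text
t: 14.6
tool_pos: [476.4, 75.3, 264.4]
ee_rot: [[-0.562, -0.16, 0.812], [-0.091, 0.987, 0.132], [-0.822, 0.0, -0.569]]
wrist_force: [0.7, -0.3, 0.8]
width: 0.997
```

Run:
```python
from look import *
s=r.sense();print(s["t"],s["tool_pos"],s["q"])
R=s["ee_rot"];p=s["tool_pos"]
X=np.array([np.cos(st[2]),np.sin(st[2]),0])
Rd=frame(np.array([0,0,-1.]),X); tgt=T(st,[[4,105,260]])[0]
print(tgt,delta(s,Rd,tgt),wrist(Rd,tgt))
a=np.array(wrist(R,p,200)); b=np.array(wrist(Rd,tgt,200));print(a,b)
np.savez("rd.npz",Rd=Rd)
v=delta(s,Rd,tgt)[1]
for f in np.linspace(0,1,6): print(wrist(Ro.from_rotvec(v*f).as_matrix()@R,p+f*(tgt-p)))
im=shot("cup_top","top",180,150,70,60,9,[])
shot("cup_sc","scene",280,165,170,100,4.5,[])
for c in("top","scene"):
  for n in("catch_tab","lever_knob"):
    print(c,n,[(b["point"],b["score"]) for b in r.boxes_of(n,c)])
```

```text
14.6 [476.4233293   75.31579052 264.39216737] [ 0.15201959 -0.34382794 -1.15058635 -0.20137726  0.00717906 -0.00486506]
[564.14220902 299.62277513 260.        ] (array([ 87.7, 224.3,  -4.4]), array([ 0.642,  0.856, -1.471])) (np.float64(0.48822642775163566), np.float64(1.5707963267948966), np.float64(0.0), np.float64(1.936656225172693))
[ 0.15473868  0.60537177  0.00494318 -0.00331767] [0.48822643 1.57079633 0.         1.93665623]
(np.float64(0.1547386823804303), np.float64(0.6053717719131434), np.float64(0.004943181369910593), np.float64(-0.003317669640898224))
(np.float64(0.3379876841934861), np.float64(0.799721656593554), np.float64(-0.2548300097882997), np.float64(0.4343068040563943))
(np.float64(0.4393197902105162), np.float64(1.046269807081987), np.float64(-0.34793317103991656), np.float64(0.8806373647358505))
(np.float64(0.4839105700600226), np.float64(1.276725965629238), np.float64(-0.30647474403157465), np.float64(1.289256091955494))
(np.float64(0.4948413421618726), np.float64(1.452968401019616), np.float64(-0.17780540451064694), np.float64(1.6374496181346359))
(np.float64(0.4881619559026124), np.float64(1.5710385992012463), np.float64(0.00020591420521237126), np.float64(1.9365896960736992))
top catch_tab [([185.1, 147.5], 0.68)]
top lever_knob []
scene catch_tab [([209.0, 420.7], 0.52)]
scene lever_knob [([222.0, 394.4], 0.54), ([183.8, 267.6], 0.23)]
```

View pics/cup_sc.png

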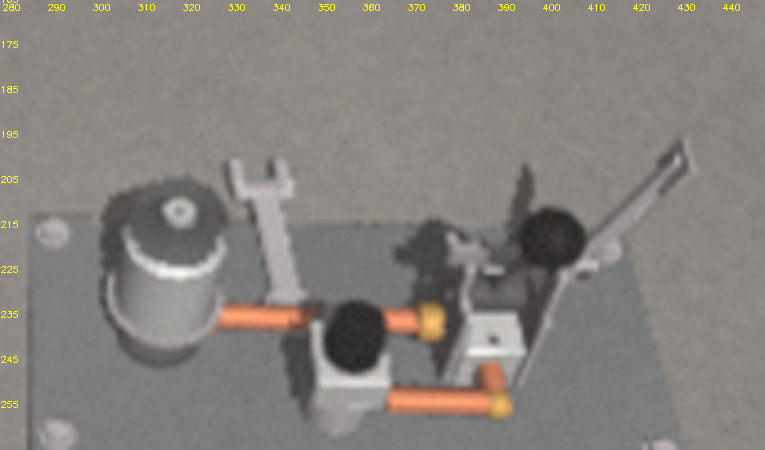

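View pics/cup_top.png

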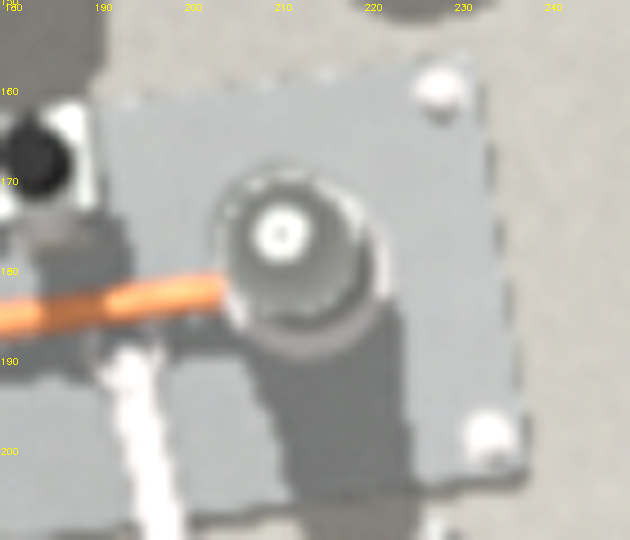

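Run:
```python
from h import *
C=pickle.load(open("cams.pkl","rb"))
def tri(a,b):
    Ps=[];xs=[]
    for n,x in(("top",a),("scene",b)):
        c=C[n];u=cv2.undistortPoints(np.array([[x]],float),np.array(c["mtx"]),np.array(c["dist_coeffs"])).reshape(2,1)
        Ps.append(np.c_[c["R"],c["t"]]);xs.append(u)
    X=cv2.triangulatePoints(Ps[0],Ps[1],xs[0],xs[1]);return (X[:3]/X[3]).ravel()
def inv(X):
    c,s=np.cos(st[2]),np.sin(st[2]);d=X[:2]-st[:2];return np.array([c*d[0]+s*d[1],-s*d[0]+c*d[1],X[2]])
for n,a,b,e in(("tab",(132.7,183.7),(430,200.5),[4,136,180]),("knob",(153,172.3),(402.2,217.4),[36,75,158.6])):
    X=tri(a,b);print(n,X,inv(X)); W=T(st,[e]);print(W,proj(C["top"],W),proj(C["scene"],W))
```

```text
tab [560.95803717 333.43176314 183.93493125] [  4.96640937 138.94484752 183.93493125]
[[560.35830622 330.39097429 180.        ]] [[133.3715272  183.93723754]] [[427.10136986 201.23881237]]
knob [599.93125213 276.44842224 159.45771388] [ 36.69273894  77.63047208 159.45771388]
[[599.56477216 273.7530627  158.6       ]] [[153.20632313 172.38604339]] [[399.87863321 217.35021415]]
```

send_rows --series '[0.007,0.02,0.003,0.045,0.06,-0.103,100,0.014,0.036,0.006,0.09,0.12,-0.206,200,0.02,0.052,0.01,0.135,0.18,-0.309,255,0.026,0.068,0.013,0.18,0.24,-0.412,255,0.032,0.084,0.015,0.225,0.3,-0.515,255,0.038,0.1,0.017,0.27,0.36,-0.618,255,0.044,0.115,0.018,0.315,0.42,-0.721,255,0.05,0.13,0.019,0.36,0.48,-0.824,255,0.056,0.145,0.02,0.405,0.54,-0.927,255,0.062,0.16,0.02,0.45,0.6,-1.03,255]'

```text
t: 15.9
tool_pos: [539.2, 236.4, 278.8]
ee_rot: [[-0.499, 0.821, 0.277], [0.829, 0.545, -0.125], [-0.254, 0.167, -0.953]]
wrist_force: [0.9, 0.5, 0.4]
width: 0.004
```

Run:
```python
from h import *
from plant import r
s=r.sense();Rd=np.load("rd.npz")["Rd"]
print(s["t"],s["tool_pos"],s["q"],s["width"],delta(s,Rd,T(st,[[4,105,260]])[0]))
```

```text
15.9 [539.21693261 236.37190101 278.84557363] [ 0.55045768  0.21837332 -0.11448471  1.06105066 -0.25427907  1.53461484] 0.0044061089584500985 (array([ 24.9,  63.3, -18.8]), array([ 0.187,  0.248, -0.438]))
```

send_rows --series '[0.004,0.012,0,0.031,0.041,-0.073,255,0.008,0.024,0,0.062,0.083,-0.146,255,0.012,0.036,-0.003,0.093,0.124,-0.219,255,0.017,0.047,-0.008,0.125,0.165,-0.292,255,0.021,0.056,-0.014,0.156,0.207,-0.365,255,0.024,0.062,-0.018,0.187,0.248,-0.438,255,0.025,0.063,-0.019,0.187,0.248,-0.438,255,0.025,0.063,-0.019,0.187,0.248,-0.438,255]'

```text
t: 16.7
tool_pos: [564.2, 298.1, 259.9]
ee_rot: [[-0.126, 0.992, 0.004], [0.992, 0.126, -0.004], [-0.005, 0.003, -1.0]]
wrist_force: [0.2, 0.3, 0.3]
width: 0.003
```

Run:
```python
from h import *
from plant import r
s=r.sense();Rd=np.load("rd.npz")["Rd"]
print(s["t"],s["tool_pos"],s["q"],s["width"])
print("pre",delta(s,Rd,T(st,[[4,107,176]])[0]))
def C(L,off,ov=0): 
    return [4,111+1+78*np.sin(L)-2*np.cos(L)+off,100+78*np.cos(L)+2*np.sin(L)]
pre=T(st,[[4,107,176]])[0]
for L,off in((.3,-11),(.55,-11),(.8,-11),(1.05,-11),(1.3,-11),(1.5,-7),(1.65,-2),(1.8,2),(1.95,5),(2.02,6)):
    print(L,(T(st,[C(L,off)])[0]-pre).round(1))
```

```text
16.7 [564.19801357 298.05646312 259.90019155] [ 0.48884135  0.45226275  0.22685838  1.34412616 -0.00562382  1.93336371] 0.002623985745628422
pre (array([ -0.3,   3.6, -83.9]), array([ 0.004,  0.004, -0.004]))
0.3 [-1.8 15.  -0.9]
0.55 [-4.  32.8 -8.5]
0.8 [ -5.9  48.2 -20.2]
1.05 [ -7.4  60.2 -35.5]
1.3 [ -8.4  68.1 -53.2]
1.5 [ -9.2  75.1 -68.5]
1.65 [ -9.9  80.3 -80.2]
1.8 [-10.2  82.8 -91.8]
1.95 [ -10.2   82.6 -103. ]
2.02 [ -10.    81.5 -108.1]
```

send_rows --series '[0,0,-0.015,0,0,0,255,0,0,-0.04,0,0,0,255,0,0.001,-0.062,0,0,0,255,0,0.002,-0.076,0,0,0,255,0,0.002,-0.082,0,0,0,255,0,0.003,-0.084,0,0,0,255,0,0.003,-0.084,0,0,0,255]'

```text
t: 17.4
tool_pos: [564.3, 301.7, 179.0]
ee_rot: [[-0.126, 0.992, 0.007], [0.992, 0.126, -0.002], [-0.003, 0.007, -1.0]]
wrist_force: [-0.4, -0.2, 0.7]
width: 0.0
```

Run:
```python
from look import *
s=r.sense();print(s["t"],s["tool_pos"],s["wrist_force"])
shot("ct_sc","scene",350,140,110,100,6.5,[])
```

```text
17.4 [564.29341597 301.6909271  179.01682184] [-0.36224779 -0.19306882  0.74199204]
```

View pics/ct_sc.png

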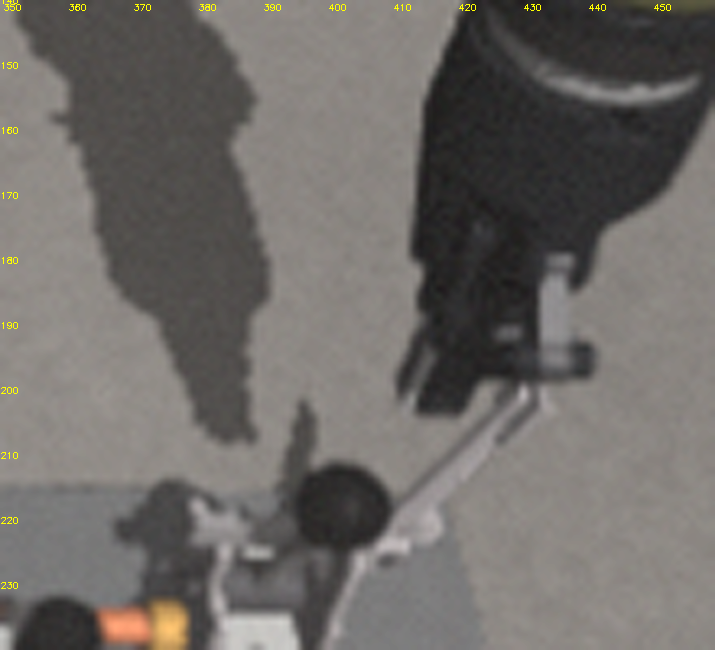

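send_rows --series '[-0.001,0.008,0,0,0,0,255,-0.002,0.018,-0.002,0,0,0,255,-0.003,0.026,-0.005,0,0,0,255,-0.004,0.034,-0.009,0,0,0,255,-0.005,0.042,-0.015,0,0,0,255,-0.006,0.048,-0.02,0,0,0,255,-0.007,0.055,-0.028,0,0,0,255,-0.0075,0.06,-0.0355,0,0,0,255,-0.008,0.065,-0.044,0,0,0,255,-0.0085,0.068,-0.053,0,0,0,255]'

```text
t: 18.45
tool_pos: [555.7, 369.9, 124.6]
ee_rot: [[-0.125, 0.992, 0.006], [0.992, 0.125, -0.002], [-0.003, 0.006, -1.0]]
wrist_force: [0.7, 0.2, 0.1]
width: 0.001
```

Run:
```python
from look import *
s=r.sense();print(s["t"],s["tool_pos"],s["wrist_force"])
shot("ct2_sc","scene",350,140,110,100,6.5,[])
```

```text
18.45 [555.6680888  369.85051156 124.58077076] [0.69688288 0.15160524 0.11277108]
```

View pics/ct2_sc.png

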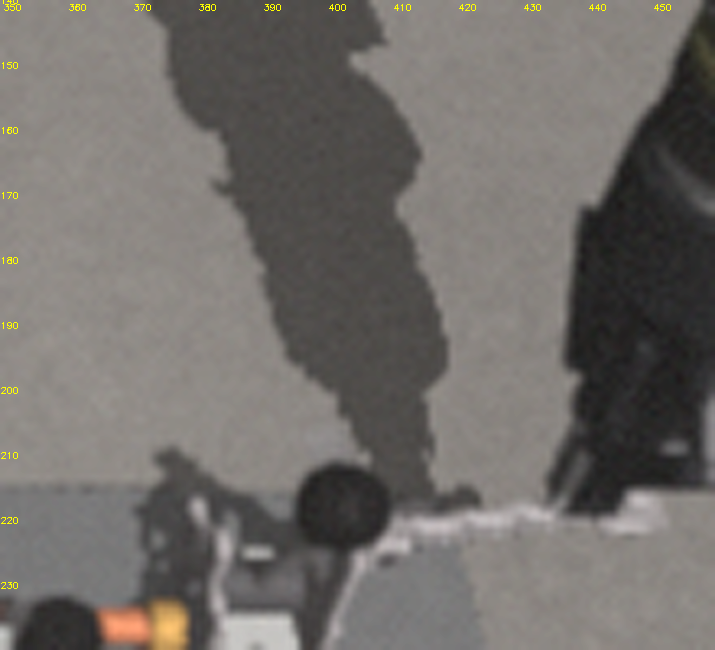

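send_rows --series '[0,0.004,-0.008,0,0,0,255,-0.001,0.007,-0.016,0,0,0,255,-0.001,0.01,-0.024,0,0,0,255,-0.002,0.012,-0.031,0,0,0,255,-0.002,0.014,-0.038,0,0,0,255,-0.002,0.014,-0.044,0,0,0,255,-0.002,0.014,-0.05,0,0,0,255,-0.002,0.014,-0.053,0,0,0,255]'

```text
t: 19.3
tool_pos: [554.4, 383.4, 76.2]
ee_rot: [[-0.125, 0.992, 0.009], [0.992, 0.125, -0.001], [-0.002, 0.009, -1.0]]
wrist_force: [-8.2, -5.3, 28.9]
width: 0.0
```

Run:
```python
from look import *
s=r.sense();print(s["t"],s["tool_pos"],s["wrist_force"])
shot("ct3_sc","scene",350,160,110,100,6.5,[])
```

```text
19.3 [554.36661775 383.43962113  76.15476677] [-8.16390112 -5.34889041 28.91148045]
```

View pics/ct3_sc.png

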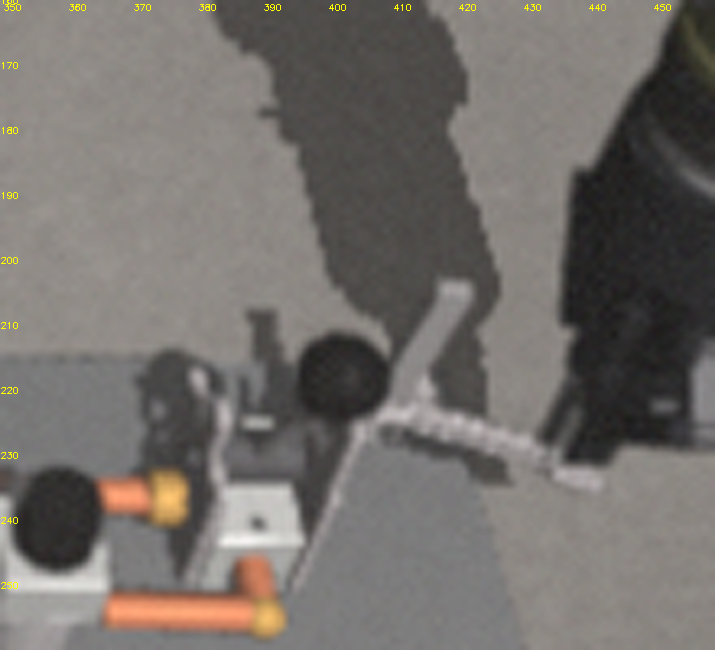

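send_rows --series '[0,0,0.006,0,0,0,255,0,0.001,0.02,0,0,0,255,0,0.002,0.05,0,0,0,255,0,0.002,0.09,0,0,0,255,0,0.002,0.13,0,0,0,200,0,0.0,0.165,0,0,0,100,0,-0.002,0.185,0,0,0,0,0,-0.002,0.19,0,0,0,0]'

```text
t: 20.15
tool_pos: [555.2, 382.0, 265.8]
ee_rot: [[-0.124, 0.992, 0.011], [0.992, 0.124, 0.001], [-0.0, 0.012, -1.0]]
wrist_force: [-0.5, -0.1, 0.3]
width: 0.682
```

Run:
```python
from look import *
s=r.sense();print(s["t"],s["tool_pos"],s["wrist_force"],s["width"])
Rd=np.load("rd.npz")["Rd"]
for z in(260,140): print(z,delta(s,Rd,T(st,[[36,76,z]])[0]),T(st,[[36,76,z]])[0])
L=.3+1.65
y=np.linspace(20,84,15);tab=T(st,np.c_[4+0*y,112+y*np.sin(L),100+y*np.cos(L)])
y=np.linspace(0,70,15);bar=T(st,np.c_[4+0*y,112-y*np.cos(1.65),100+y*np.sin(1.65)])
shot("ct4_sc","scene",350,170,110,90,6.5,[(tab,(0,0,255)),(bar,(0,255,0))])
shot("ct4_top","top",120,150,60,55,10,[(tab,(0,0,255)),(bar,(0,255,0))])
```

```text
20.15 [555.18604311 382.03272719 265.77708081] [-0.49547245 -0.11766096  0.28248777] 0.6820989594793356
260 (array([  44.3, -107.3,   -5.8]), array([-0.001,  0.011, -0.002])) [599.44271078 274.74558526 260.        ]
140 (array([  44.3, -107.3, -125.8]), array([-0.001,  0.011, -0.002])) [599.44271078 274.74558526 140.        ]
```

View pics/ct4_sc.png

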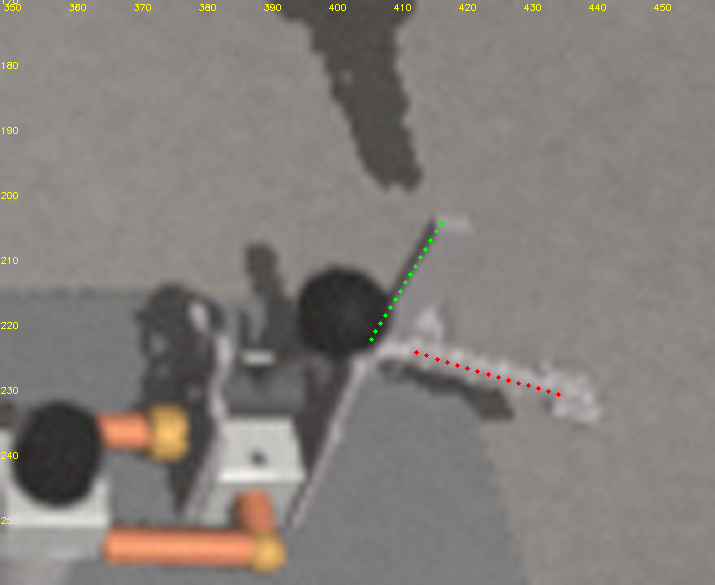

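View pics/ct4_top.png

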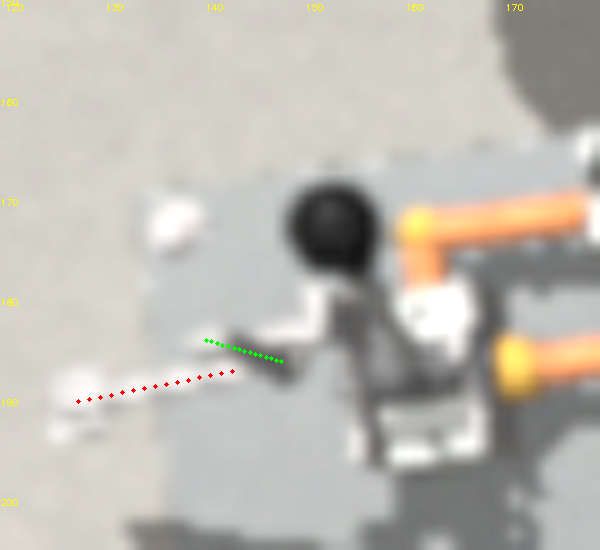

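send_rows --series '[0.003,-0.008,0.003,0,0.002,0,0,0.009,-0.022,0.005,0,0.004,0,0,0.016,-0.04,0.005,0,0.006,0,0,0.025,-0.06,0.005,0,0.009,0,0,0.033,-0.08,0.002,0,0.011,0,0,0.04,-0.096,-0.002,0,0.011,0,0,0.043,-0.104,-0.005,0,0.011,0,0,0.044,-0.107,-0.006,0,0.011,0,0,0.044,-0.107,-0.006,0,0.011,0,0]'

```text
t: 21.15
tool_pos: [597.7, 274.0, 256.1]
ee_rot: [[-0.124, 0.992, -0.005], [0.992, 0.124, -0.002], [-0.001, -0.005, -1.0]]
wrist_force: [-0.1, 0.1, 0.3]
width: 1.002
```

send_rows --series '[0,0,-0.01,0,0,0,0,0,0,-0.03,0,0,0,0,0,0,-0.045,0,0,0,0,0,0,-0.053,0,0,0,0,0,0,-0.055,0,0,0,0,0,0,-0.055,0,0,0,0]'

```text
t: 21.75
tool_pos: [597.6, 274.9, 201.4]
ee_rot: [[-0.126, 0.992, -0.005], [0.992, 0.126, -0.002], [-0.001, -0.005, -1.0]]
wrist_force: [-0.3, -0.1, 1.1]
width: 0.998
```

Run:
```python
from look import *
s=r.sense();print(s["t"],s["tool_pos"],s["wrist_force"],s["width"])
Rd=np.load("rd.npz")["Rd"]
for z in(140,): print(z,delta(s,Rd,T(st,[[36,76,z]])[0]))
shot("kn_sc","scene",350,150,110,90,6.5,[(T(st,[[36,76,158.6]]),(0,0,255))])
shot("kn_top","top",120,150,60,55,10,[(T(st,[[36,76,158.6]]),(0,0,255))])
```

```text
21.75 [597.60561464 274.87397015 201.39197566] [-0.31881753 -0.10076991  1.06374499] 0.9979795129631368
140 (array([  1.8,  -0.1, -61.4]), array([ 0.002, -0.005, -0.003]))
```

View pics/kn_sc.png

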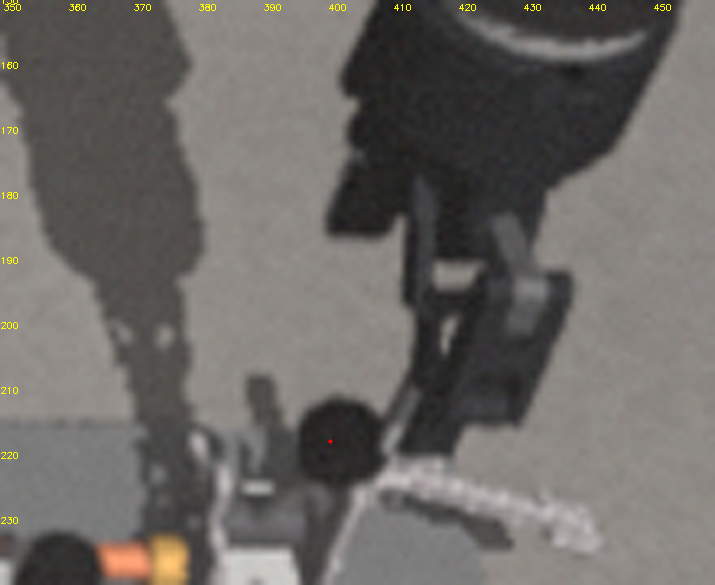

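send_rows --series '[0.001,0.001,-0.01,0,-0.005,0,0,0.002,0.001,-0.026,0,-0.005,0,0,0.002,0.001,-0.042,0,-0.005,0,0,0.002,0.001,-0.054,0,-0.005,0,0,0.002,0.001,-0.06,0,-0.005,0,0,0.002,0.001,-0.063,0,-0.005,0,0,0.002,0.001,-0.063,0,-0.005,0,0]'

```text
t: 22.55
tool_pos: [599.9, 275.4, 138.4]
ee_rot: [[-0.125, 0.992, 0.001], [0.992, 0.125, -0.002], [-0.002, 0.0, -1.0]]
wrist_force: [-0.7, -0.1, 0.5]
width: 1.001
```

send_rows --series '[0,0,0,0,0,0,80,0,0,0,0,0,0,140,0,0,0,0,0,0,180,0,0,0,0,0,0,220,0,0,0,0,0,0,255,0,0,0,0,0,0,255,0,0,0,0,0,0,255]'

```text
t: 23.25
tool_pos: [599.9, 275.5, 139.2]
ee_rot: [[-0.125, 0.992, 0.001], [0.992, 0.125, -0.002], [-0.002, 0.001, -1.0]]
wrist_force: [-1.9, -0.3, 5.6]
width: 0.345
```

Run:
```python
from look import *
s=r.sense();print(s["t"],s["tool_pos"],s["wrist_force"],s["width"],s["width"]*85)
p=s["tool_pos"]
c,si=np.cos(st[2]),np.sin(st[2]);d=p[:2]-st[:2];xs=c*d[0]+si*d[1];print("stand",xs,-si*d[0]+c*d[1])
for a in np.arange(0,.81,.1):
    th=.35-a; q=np.array([105*np.sin(th),105*np.cos(th)]); q0=np.array([105*np.sin(.35),105*np.cos(.35)])
    dx=q-q0; print(round(a,2),(np.array([c*dx[0],si*dx[0],dx[1]])/1000).round(4))
shot("kg_sc","scene",350,150,110,90,6.5,[])
```

```text
23.25 [599.91938224 275.52668747 139.20310481] [-1.88198537 -0.34531551  5.63664777] 0.34489065918896056 29.315706031061648
stand 36.56844958928342 76.71707838160064
0.0 [0. 0. 0.]
0.1 [-0.01   -0.0012  0.0031]
0.2 [-0.0202 -0.0025  0.0052]
0.3 [-0.0305 -0.0038  0.0062]
0.4 [-0.0409 -0.005   0.0062]
0.5 [-0.0513 -0.0063  0.0052]
0.6 [-0.0615 -0.0076  0.0031]
0.7 [-0.0715 -0.0088  0.    ]
0.8 [-0.0811 -0.01   -0.0041]
```

View pics/kg_sc.png

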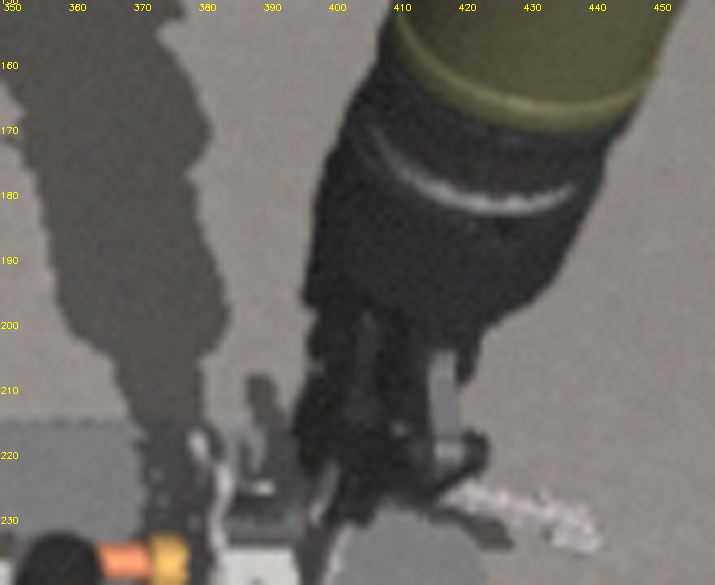

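Run:
```python
from h import *
c,s=np.cos(st[2]),np.sin(st[2])
def pos(a): 
    x,z=36.0,79.0
    return np.array([x*np.cos(a)-z*np.sin(a), x*np.sin(a)+z*np.cos(a)])
for base,As in((0,np.arange(.04,.41,.04)),(.4,np.arange(.44,.81,.04))):
    for a in As:
        d=(pos(a)-pos(base))/1000;da=a-base; print(round(a,2),np.round([c*d[0],s*d[0],d[1],s*da,-c*da,0],4).tolist())
```

```text
0.04 [-0.0032, -0.0004, 0.0014, 0.0049, -0.0397, 0.0]
0.08 [-0.0064, -0.0008, 0.0026, 0.0098, -0.0794, 0.0]
0.12 [-0.0096, -0.0012, 0.0037, 0.0146, -0.1191, 0.0]
0.16 [-0.0129, -0.0016, 0.0047, 0.0195, -0.1588, 0.0]
0.2 [-0.0163, -0.002, 0.0056, 0.0244, -0.1985, 0.0]
0.24 [-0.0197, -0.0024, 0.0063, 0.0293, -0.2382, 0.0]
0.28 [-0.0231, -0.0028, 0.0069, 0.0342, -0.2779, 0.0]
0.32 [-0.0265, -0.0033, 0.0073, 0.0391, -0.3176, 0.0]
0.36 [-0.0299, -0.0037, 0.0076, 0.0439, -0.3573, 0.0]
0.4 [-0.0334, -0.0041, 0.0078, 0.0488, -0.397, 0.0]
0.44 [-0.0034, -0.0004, 0.0, 0.0049, -0.0397, 0.0]
0.48 [-0.0069, -0.0008, -0.0001, 0.0098, -0.0794, 0.0]
0.52 [-0.0103, -0.0013, -0.0003, 0.0146, -0.1191, 0.0]
0.56 [-0.0138, -0.0017, -0.0007, 0.0195, -0.1588, 0.0]
0.6 [-0.0172, -0.0021, -0.0013, 0.0244, -0.1985, 0.0]
0.64 [-0.0205, -0.0025, -0.0019, 0.0293, -0.2382, 0.0]
0.68 [-0.0239, -0.0029, -0.0027, 0.0342, -0.2779, 0.0]
0.72 [-0.0272, -0.0033, -0.0037, 0.0391, -0.3176, 0.0]
0.76 [-0.0305, -0.0038, -0.0047, 0.0439, -0.3573, 0.0]
0.8 [-0.0337, -0.0041, -0.0059, 0.0488, -0.397, 0.0]
```

send_rows --series '[-0.0032,-0.0004,0.0014,0.005,-0.04,0,255,-0.0064,-0.0008,0.0026,0.01,-0.08,0,255,-0.0096,-0.0012,0.0037,0.0146,-0.119,0,255,-0.013,-0.0016,0.0047,0.0195,-0.159,0,255,-0.0163,-0.002,0.0056,0.0244,-0.1985,0,255,-0.0197,-0.0024,0.0063,0.0293,-0.238,0,255,-0.023,-0.0028,0.0069,0.0342,-0.278,0,255,-0.0265,-0.0033,0.0073,0.039,-0.3176,0,255,-0.03,-0.0037,0.0076,0.044,-0.357,0,255,-0.0334,-0.0041,0.0078,0.0488,-0.397,0,255]'

```text
t: 24.3
tool_pos: [567.0, 271.3, 147.1]
ee_rot: [[-0.123, 0.912, 0.39], [0.992, 0.114, 0.046], [-0.003, 0.393, -0.92]]
wrist_force: [1.2, -0.7, 2.0]
width: 0.343
```

Run:
```python
from look import *
s=r.sense();print(s["t"],s["tool_pos"],s["wrist_force"],s["width"],s["q"])
shot("pl_sc","scene",350,150,110,90,6.5,[])
```

```text
24.3 [566.97207621 271.26857585 147.12357155] [ 1.15286787 -0.69795157  1.99585707] 0.34339210671675396 [ 0.52600369  0.24923181 -0.48502307  0.4629517  -0.15690852  1.94291161]
```

View pics/pl_sc.png

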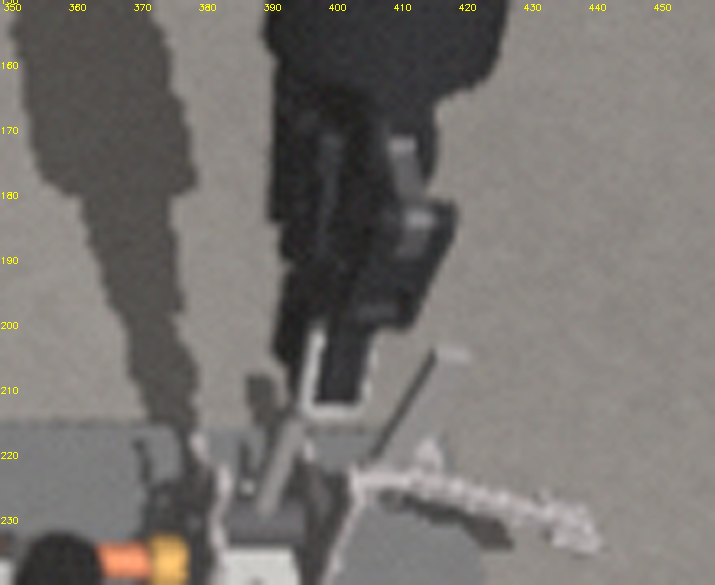

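send_rows --series '[-0.0034,-0.0004,0,0.005,-0.04,0,255,-0.0069,-0.0008,-0.0001,0.01,-0.08,0,255,-0.0103,-0.0013,-0.0003,0.0146,-0.119,0,255,-0.0138,-0.0017,-0.0007,0.0195,-0.159,0,255,-0.0172,-0.0021,-0.0013,0.0244,-0.1985,0,255,-0.0205,-0.0025,-0.0019,0.0293,-0.238,0,255,-0.0239,-0.0029,-0.0027,0.034,-0.278,0,255,-0.0255,-0.0031,-0.0032,0.0366,-0.298,0,255,-0.0255,-0.0031,-0.0032,0.0366,-0.298,0,255]'

```text
t: 25.25
tool_pos: [541.3, 268.0, 144.1]
ee_rot: [[-0.122, 0.756, 0.643], [0.993, 0.095, 0.076], [-0.004, 0.647, -0.762]]
wrist_force: [-1.0, -1.7, 5.9]
width: 0.345
```

send_rows --series '[-0.002,0,-0.001,0.002,-0.02,0,255,-0.004,-0.0005,-0.001,0.003,-0.03,0,255,-0.004,-0.0005,-0.001,0.003,-0.03,0,255]'

```text
t: 25.55
tool_pos: [540.1, 267.8, 144.1]
ee_rot: [[-0.119, 0.735, 0.667], [0.993, 0.091, 0.077], [-0.004, 0.672, -0.741]]
wrist_force: [13.1, -0.9, -3.5]
width: 0.343
```

send_rows --series '[-0.002,0,-0.001,0.002,-0.02,0,255,-0.004,-0.0005,-0.001,0.003,-0.03,0,255,-0.004,-0.0005,-0.001,0.003,-0.03,0,255]'

```text
t: 25.85
tool_pos: [539.6, 267.8, 145.1]
ee_rot: [[-0.116, 0.711, 0.693], [0.993, 0.086, 0.078], [-0.004, 0.698, -0.716]]
wrist_force: [31.7, 0.3, -14.2]
width: 0.342
```

Run:
```python
from look import *
s=r.sense();R=s["ee_rot"];print(s["t"],s["tool_pos"],s["wrist_force"],s["width"],s["q"])
k=s["tool_pos"]-19*R[:,2]
c,si=np.cos(st[2]),np.sin(st[2]);d=k[:2]-st[:2];print("knob est stand",c*d[0]+si*d[1],-si*d[0]+c*d[1],k[2])
shot("pe_sc","scene",350,150,110,90,6.5,[])
```

```text
25.85 [539.62453386 267.77933031 145.07316081] [ 31.74495595   0.31891258 -14.19139234] 0.3420378781073192 [ 0.65284485  0.15303327 -0.92571133 -0.20391057 -0.36738928  1.97130323]
knob est stand -37.480042012504896 76.52199829058249 158.68142968973245
```

View pics/pe_sc.png

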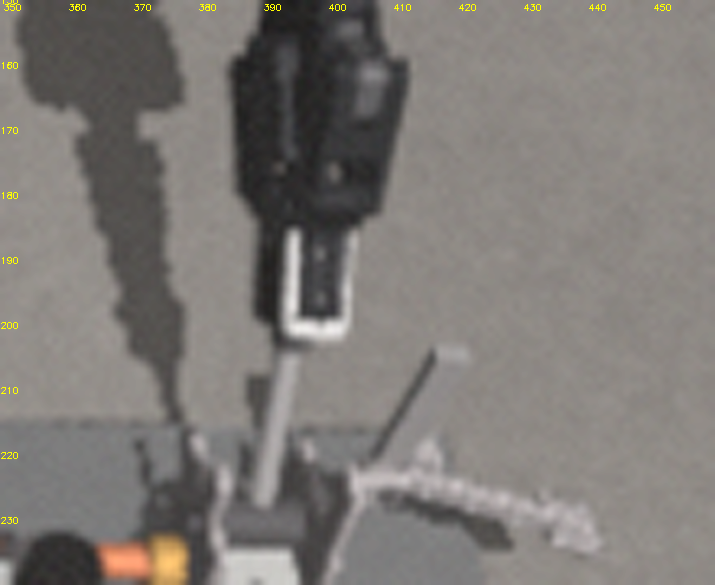

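send_rows --series '[0.001,0,0,-0.001,0.01,0,255,0.002,0,0.0005,-0.002,0.015,0,255,0.002,0,0.0005,-0.002,0.015,0,255,0.002,0,0.0005,-0.002,0.015,0,255]'

```text
t: 26.3
tool_pos: [540.2, 267.8, 145.0]
ee_rot: [[-0.118, 0.723, 0.681], [0.993, 0.088, 0.078], [-0.004, 0.685, -0.728]]
wrist_force: [19.9, -0.8, -8.8]
width: 0.338
```

Run:
```python
from look import *
s=r.sense();R=s["ee_rot"];print(s["t"],s["tool_pos"],s["wrist_force"],s["width"])
k=s["tool_pos"]-19*R[:,2]
c,si=np.cos(st[2]),np.sin(st[2]);d=k[:2]-st[:2];print("knob est stand",c*d[0]+si*d[1],-si*d[0]+c*d[1],k[2])
shot("fi_sc","scene",100,110,360,230,2.2,[])
shot("fi_top","top",110,100,290,200,2.7,[])
```

```text
26.3 [540.16793041 267.81549486 145.02828021] [19.88569458 -0.75230087 -8.75102536] 0.3377634560640116
knob est stand -36.69467865373351 76.46548301799072 158.86807926928358
```

View pics/fi_sc.png

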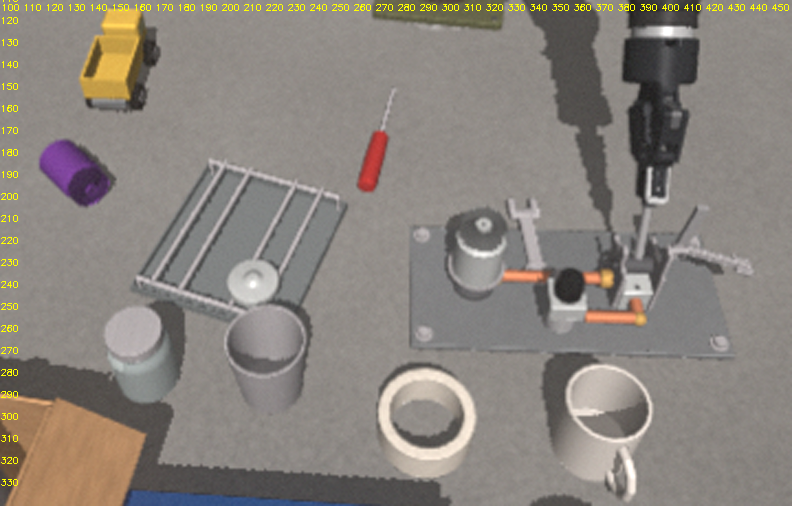

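View pics/fi_top.png

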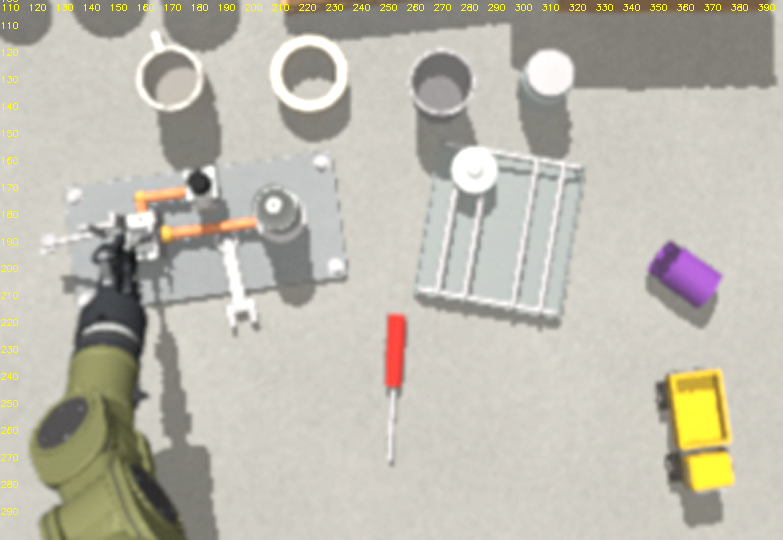

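All checks agree: the cup is seated at scene (312,230), the catch is flipped over at (430,225), the lever is held at the front at (395,200), and nothing else has moved. I'm handing in now.

```bash
python3 -c "
from plant import r
s=r.sense();print(s['wrist_force'],s['width']);print(r.close_job())"
```

```text
[19.42325761  0.39940956 -8.06602232] 0.3421788998810631
the job is handed in; nothing more can be done
None
```

I put the cup on the peg, flipped the catch to its stop and pulled the lever to the front, then handed the job in at about 26.5 s with the gripper still holding the knob.

- **Cup:** I turned it mouth down and lowered it over the peg until it touched the disc. Contact came within about 0.5 mm of the height I expected, and I pressed to about 9 N before letting go. Both cameras show it upright with the disc visible around its rim.
- **Catch:** I pushed it until it stopped, with a wrist force of about 30 N. The pictures match the catch drawn at 1.65 rad.
- **Lever:** The knob is about 37 mm in front of the pivot (36 mm expected at full pull), pressed against its stop with about 20 N. The gripper opening of about 29 mm suggests the grip is slightly off the knob's widest point, since the knob is 32 mm across. It did not slip.
- **Other objects:** The lid, spanner, purple look-alike, truck, driver, jar, tin, tape and mug look unmoved in the last pictures.

The two cameras disagreed by about 1 px (2–3 mm) sideways. I relied mainly on the top camera, which matched the gripper's known position.

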